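# Take the funnel out of the jar and snap its sprung lid shut

## Robot

A 6-joint arm with a two-finger parallel gripper is mounted at the origin on the work surface. World frame = base frame: x ahead of the robot, y to its left, z up, the work surface at z = 0. Lengths are in m, angles in rad, forces in N, time in s.
With the tool pointing down it reaches from about 0.3 to 0.825 m from the base axis. Payload 5.4 kg.
Tool frame: the origin (TCP) lies at the very end of the fingers, on their centre line; the grasp point (between the pads) lies 19 mm behind it; z points along the fingers, y is the direction in which the jaws open and shut (so a half turn about z gives the same grasp; the last joint's range is limited). The gripper opens to 92 mm and grips with 3 to 60 N. Pads are 20 mm wide; open, the fingers measure 128 mm over their backs; the gripper's body (75 mm by 189 mm) begins 69 mm behind the grasp point.
Start: joints at [1.031, 0.158, 1.597, -0, 1.386, -0.21], TCP at [0.186, 0.544, 0.18] pointing down, gripper open.
Joint ranges: [-2.91, 2.91], [-0.94, 2.29], [0.18, 2.7], [-1.29, 4.43], [0.17, 2.64], [-3, 3]. Speed limits (rad/s): [2.57, 2.57, 3.14, 3.14, 3.14, 3.14].

## Interface

Orientations are given as [roll, pitch, yaw] about the fixed x, y, z axes, in that order (R = Rz(yaw) Ry(pitch) Rx(roll)).
In Python, from workcell import r gives the robot as it stands.
- The arm moves only by the shell command python3 -m handwheel 'ROWS' [FORCE]. ROWS is JSON, one flat list of numbers, 5 for each row, row after row: the shift along the tool's x, y, z in mm, then the turn about the tool's z in rad, then the opening, from -1 (shut) to 1 (fully open). In form: [tx, ty, tz, roll, fingers, tx, ty, tz, roll, fingers, ...]. A call has exactly 8 rows; each row shifts and turns the commanded pose from where the row before left it, along the tool's axes as they then stand; what a row does not reach is not made up. A row lasts 1/10 s, in which the tool goes at most 50 mm and 8.59 degrees, less where a joint would pass 70% of its speed; a pose out of reach is approached as far as the arm can. A call with a gripper value outside its range is refused whole. The fingers move at their own pace and stop on an object; FORCE is the grip in N (left out, the last holds). Time passes only in rows, so rows that do not move let the fingers close, or fill a call up. It gives the time, the measured TCP pose, the force and the opening at its end, in the units of the state.
- r.get_state(): the state, without advancing time (a new reading comes with each control period).
- r.read_camera(name): name is "side" or "top"; returns the picture (480x640x3 uint8, red, green, blue); there is no depth.
- r.camera_model(name): a dict with "fx", "fy", "cx", "cy" (pixels), "xyz" and "rotation" of the camera in the world. Camera axes: x right, y down, z forward; pixel columns grow to the right and rows downward; lengths in m; the calibration is good to about 2 mm. A picture is of the moment at which its call begins. camera_model takes no time and is no camera call.
- r.close_job(): hands the job in, once; it reports no verdict.
Trained networks look in the newest picture that a camera, given by its name, has taken for a name from the list of things; names that differ only in an ending like _2 or _b are one class to them, and where a whole thing is asked for, a point or a joint stands for the part that bears it (a point fixed in the world has none). Each returns a list of dicts, best first, with "confidence" (0 to 1); they miss things now and then, are a little off and sometimes report something else, mostly with a low value. They report only what shows in the picture. A call takes as long as a camera call.
- r.boxes_of(name, camera): "xyz" ([x, y, z] in m, in the coordinates of the camera as it stood for that picture, good to about 4 mm: the middle of the surface that is visible of it).
- r.spot_point(name, camera): "xyz" ([x, y, z] in m, in the coordinates of the camera as it stood for that picture, good to about 4 mm: a listed point, or the origin of a listed thing).
The state is a dict: "t": time; "q": joint angles; "qvel": joint speeds; "joint_torque": joint torques, N m; "tcp_pos": TCP position; "eef_rot": TCP orientation; "ft_force": force on the tool from outside, world axes, zero at the start; "wrist_torque": the same for the moment, N m; "finger_gap": opening from 0.0 (shut) to 1.0 (fully open).
Only numpy, scipy, OpenCV 4.12 (cv2) and the standard library are available. Lean on these libraries where they do the work, as an engineer would, in place of code of your own. Each camera call takes 0.05 s, during which the arm holds its last target.

## Task

The pink funnel is still standing in the mouth of the open porcelain jar: lift it out and stand it upright on its spout on the glass shelf, clear of the jar. Then tip the jar's sprung wooden lid over until it springs down by itself on to its stiff catch, and press its front edge down, just firmly enough, until it is fully shut and stays so. Do not shove, tip or push hard on the jar and its lid (no more than about 15 N), and leave the other things where they stand.

Things in the scene. Friction and masses are not known exactly. Their poses are not given: they have to be found in the camera images.
- jar: The open jar: square white porcelain, 100 x 100 mm, flat rim at 110 mm, square mouth 66 mm wide; about 1.25 kg, loose on the shelf (slides or tips if shoved). It stands on a slightly smaller brown foot. Origin: centre of the underside; z up; own -x side is its front, +x its back where the lid is hinged. On its own +y side a small steel spring stands out 10 mm beside the hinge.
- lid (a joint): Angle of the open jar's wooden lid, rad: 0 fully open, leaning back 19 degrees past upright (the start); 1.9 fully shut and level. An over-centre spring holds it at both ends: tipping it off the open stop takes about 1.3 N at its far edge; below about 0.8 rad it springs back open, above that it springs down by itself, but only on to the tongue of the front catch (1.85 rad).
- jar_back (a point): Point on the jar's rim, middle of its back edge (own x = +52 mm). The lid turns about a line parallel to the jar's y axis above this point. The hinge plates are slotted, so its height is not measured: 3 to 12 mm above the rim. Lid: board 112 mm long from that line to its front edge, 100 wide, 10 thick; its underside is level with the line, so the shut lid's top is 10 mm above the line.
- jar_front (a point): Point on the jar's rim, middle of its front edge (own x = -50 mm). In front of it, out to own x = -66 mm, a stiff steel friction catch, 26 mm wide, stops the lid with its edge 5 mm too high. A steady push straight down of 9 to 10 N near the lid's edge (100 mm from the hinge line; twice that half-way) moves it down to its stop, where it lies level and stays. Over 15 N cracks the jar.
- funnel_rim (a point): Pink wide-neck funnel, about 70 g, upright in the jar's mouth, 88 mm across, 86 tall. Point: on its axis (z, up), mid-depth of its rim, 80 mm above the end of the spout. Rim: ring 8 mm thick, inner diameter 72, 12 deep, to be pinched from above. Below it a straight cup, 80 inside, to 22 mm below the point; then a cone; spout 48 across, 28 long, flat-ended, it can stand on it.
- shelf_mark (a point): Point on the top of the glass shelf, 8 mm above the work surface, 0.15 m behind the middle of its front edge. The shelf is level and 1.66 m wide (along y), 0.62 m deep. It is free in front of the jars, and to the robot's right beyond y = -0.3 m. In the jar, the funnel's spout reaches 41 mm below the jar's rim.
- shut_jar: A like jar with its lid shut, 127 mm tall, a bystander; the lid overhangs its front (own -x) by 10 mm. Origin: centre of its underside.
- timer: Round steel kitchen timer, 74 mm across, 65 mm tall, with a dial on top, a bystander. Origin: centre of its underside.
- turntable: Low turntable fixed to the shelf; its steel disc, 200 mm across, top 20 mm above the shelf, spins freely under three shakers. Origin: centre of its underside. A bystander.
- shaker1 (a point): Glass shaker with steel cap, 50 mm across, 97 mm tall, standing in a shallow recess of the turntable's disc, a bystander. Origin: centre of its underside.
- shaker2 (a point): Like shaker1.
- shaker3 (a point): Like shaker1.

How it is judged:
On the way, in this order (a step that is already met when the one before it is completed fails the run):
1. the funnel stands upright on the glass shelf, clear of the jar (horizontal distance between funnel_rim and jar above 0.1 m and height (world z) of funnel_rim below 0.102 m and angle between funnel_rim's own z axis and vertical below 0.2 rad), for 0.2 s.
2. the lid has been tipped past its snap point and has sprung down (value of joint lid above 1.6 rad).
3. the lid is pressed down into its catch and is fully shut (value of joint lid above 1.886 rad), for 0.2 s.
At the end, for the whole second after the job is handed in: Lid fully shut (over 1.886 rad) and staying so; funnel upright (within 0.12 rad) on its spout on the glass shelf, axis over 100 mm from the jar's; jar level and within 25 mm of its start; shut jar and timer within 20 mm of theirs (value of joint lid above 1.886 rad and horizontal distance between funnel_rim and jar above 0.1 m and height (world z) of funnel_rim between 0.083 and 0.096 m and angle between funnel_rim's own z axis and vertical below 0.12 rad and angle between jar's own z axis and vertical below 0.05 rad and distance of jar from where it was at the start of the episode below 0.025 m and linear speed of jar below 0.01 m/s and distance of each of shut_jar, timer from where it was at the start of the episode below 0.02 m); the robot touches nothing.
It fails at once if the robot pushes on the open jar or its lid with over 15 N (contact force between any of the fingers, the arm and jar above 15 N).
It fails at once if the open jar is shoved over 25 mm or tipped (distance of jar from where it was at the start of the episode above 0.025 m or angle between jar's own z axis and vertical above 0.15 rad).
It fails at once if the shut jar or the timer is shifted over 20 mm (distance of any of shut_jar, timer from where it was at the start of the episode above 0.02 m).
It fails at once if the turntable is knocked round, carrying a shaker over 50 mm (distance of any of shaker1, shaker2, shaker3 from where it was at the start of the episode above 0.05 m).
It also fails if it takes over 67 s, if anything falls off the work surface, if the arm or the gripper's body presses on something with over 40 N, if the wrist force passes 120 N, or if a joint passes its speed limit or range.

## Working session

There is one attempt and no reset: what is moved stays moved. The work goes in short steps, Python scripts to look and compute and a shell command to move; the robot and the scene stay as the last step left them, time stands still between calls to the robot, and variables do not carry over. Pictures are saved under pics/ and viewed, and the job is handed in when it is done.

```bash
ls; mkdir -p pics; cat > h.py <<'E'
import numpy as np, cv2
from workcell import r
def w(cam,p):
    m=r.camera_model(cam); return np.array(m['xyz'])+np.array(m['rotation'])@np.array(p)
def save(cam,fn):
    im=r.read_camera(cam); cv2.imwrite('pics/'+fn,cv2.cvtColor(im,cv2.COLOR_RGB2BGR)); return im
E
python3 - <<'E'
from h import *
for c in('side','top'):
    save(c,c+'0.png'); m=r.camera_model(c); print(c,m)
    for n in ['jar','jar_back','jar_front','funnel_rim','shut_jar','timer','turntable','shelf_mark']:
        print(n,[(np.round(w(c,d['xyz']),4),round(d['confidence'],2)) for d in r.spot_point(n,c)[:2]])
s=r.get_state();print(s)
E
```

```text
pics
side {'fx': 625.0474681878119, 'fy': 625.0474681878119, 'cx': 321.0653101947543, 'cy': 240.68146609150054, 'xyz': array([-0.04800561, -0.57859044,  0.91258651]), 'rotation': array([-2.28262798, -0.00297644, -0.6738077 ])}
jar [(array([-1.2711, -1.8017, -0.3105]), 0.76)]
jar_back [(array([-1.3229, -1.8535, -0.3623]), 0.66), (array([-0.5853, -1.1159,  0.3753]), 0.64)]
jar_front [(array([-1.1334, -1.664 , -0.1728]), 0.89)]
funnel_rim [(array([-0.5192, -1.0498,  0.4414]), 0.69)]
shut_jar [(array([-0.9917, -1.5223, -0.0311]), 0.62)]
timer [(array([-0.7441, -1.2747,  0.2164]), 0.65)]
turntable [(array([-0.5828, -1.1134,  0.3778]), 0.77)]
shelf_mark [(array([-0.9691, -1.4997, -0.0085]), 0.6)]
top {'fx': 469.90833693577696, 'fy': 469.90833693577696, 'cx': 320.53257746439675, 'cy': 236.45165402681928, 'xyz': array([0.47962816, 0.1456054 , 1.01859293]), 'rotation': array([-3.10394201,  0.00410879, -1.57022863])}
jar [(array([-2.1651, -2.4991, -1.6261]), 0.63), (array([-0.9064, -1.2405, -0.3675]), 0.43)]
jar_back [(array([-1.9679, -2.3019, -1.429 ]), 0.7), (array([-0.2743, -0.6083,  0.2647
[... 293 characters left out ...]
192, -0.5532,  0.3197]), 0.83)]
shelf_mark []
{'t': 0.9, 'q': array([ 1.03086697e+00,  1.58376096e-01,  1.59699569e+00,  1.01804472e-05,
        1.38619046e+00, -2.10080490e-01]), 'qvel': array([ 0.00039656,  0.00016297, -0.0010551 , -0.00141996, -0.00023349,
       -0.00020684]), 'joint_torque': array([ 1.19066703e-03, -3.85569441e+01, -3.22362614e+01,  7.02341320e-02,
        3.06675397e-02, -2.73559743e-05]), 'tcp_pos': array([0.18624437, 0.54399363, 0.17991675]), 'eef_rot': array([ 3.14156083e+00, -3.44672209e-06,  2.81174191e+00]), 'ft_force': array([-0.35830993,  0.52352931, -0.85499179]), 'wrist_torque': array([-0.02362523, -0.01302834, -0.0286452 ]), 'finger_gap': 0.9990090920295471}
```

```bash
cat > h.py <<'E'
import numpy as np, cv2
from scipy.spatial.transform import Rotation as Ro
from workcell import r
def RT(cam):
    m=r.camera_model(cam); return Ro.from_euler('xyz',m['rotation']).as_matrix(),np.array(m['xyz']),m
def w(cam,p):
    R,t,m=RT(cam); return t+R@np.array(p)
def px(cam,P):
    R,t,m=RT(cam); c=R.T@(np.array(P)-t); return np.array([m['fx']*c[0]/c[2]+m['cx'],m['fy']*c[1]/c[2]+m['cy']])
def ray(cam,u,v,z):
    R,t,m=RT(cam); d=R@np.array([(u-m['cx'])/m['fx'],(v-m['cy'])/m['fy'],1]); return t+d*(z-t[2])/d[2]
def save(cam,fn):
    im=r.read_camera(cam); cv2.imwrite('pics/'+fn,cv2.cvtColor(im,cv2.COLOR_RGB2BGR)); return im
E
python3 - <<'E'
from h import *
for c in('side','top'):
    r.read_camera(c)
    for n in ['jar','jar_back','jar_front','funnel_rim','shut_jar','timer','turntable','shelf_mark','shaker1']:
        print(c,n,[(np.round(w(c,d['xyz']),4),px(c,w(c,d['xyz'])).round(),round(d['confidence'],2)) for d in r.spot_point(n,c)[:3]])
E
```

```text
side jar [(array([ 0.5358, -0.19  ,  0.0104]), array([442., 382.]), 0.84), (array([0.5087, 0.4975, 0.0295]), array([220., 195.]), 0.18)]
side jar_back [(array([ 0.5861, -0.1807,  0.1211]), array([467., 323.]), 0.91), (array([0.5073, 0.4942, 0.0312]), array([220., 195.]), 0.38), (array([0.5749, 0.4109, 0.0273]), array([264., 203.]), 0.17)]
side jar_front [(array([ 0.4872, -0.2029,  0.1188]), array([435., 361.]), 0.63)]
side funnel_rim [(array([ 0.5388, -0.1957,  0.1597]), array([457., 326.]), 0.67), (array([ 0.4941, -0.0127,  0.0069]), array([357., 334.]), 0.19)]
side shut_jar [(array([ 0.4929, -0.01  ,  0.0071]), array([355., 333.]), 0.85)]
side timer [(array([0.4844, 0.2174, 0.0114]), array([281., 269.]), 0.6)]
side turntable [(array([0.5154, 0.4347, 0.0078]), array([238., 214.]), 0.65)]
side shelf_mark [(array([ 0.4859, -0.0029,  0.011 ]), array([350., 331.]), 0.55)]
side shaker1 [(array([0.5711, 0.4118, 0.0285]), array([262., 203.]), 0.73), (array([0.5094, 0.4964, 0.0321]), array([220., 194.]), 0.7), (array([0.4712, 0.4012, 0.0252]), array([228., 223.]), 0.66)]
top jar [(array([ 0.5368, -0.1914,  0.0047]), array([479., 228.]), 0.86)]
top jar_back [(array([ 0.5869, -0.1856,  0.1239]), array([496., 198.]), 0.8)]
top jar_front [(array([ 0.4899, -0.2002,  0.1177]), array([503., 249.]), 0.94)]
top funnel_rim [(array([ 0.5327, -0.193 ,  0.1536]), array([506., 225.]), 0.77)]
top shut_jar [(array([ 0.4858, -0.0101,  0.0097]), array([395., 251.]), 0.7)]
top timer [(array([0.4798, 0.2126, 0.007 ]), array([291., 254.]), 0.95)]
top turntable [(array([0.5146, 0.4364, 0.0096]), array([187., 238.]), 0.65)]
top shelf_mark [(array([ 0.4891, -0.2023,  0.1184]), array([504., 249.]), 0.63)]
top shaker1 [(array([0.5706, 0.41  , 0.0312]), array([197., 211.]), 0.71), (array([0.4686, 0.4046, 0.0226]), array([200., 259.]), 0.66)]
```

View pics/side0.png

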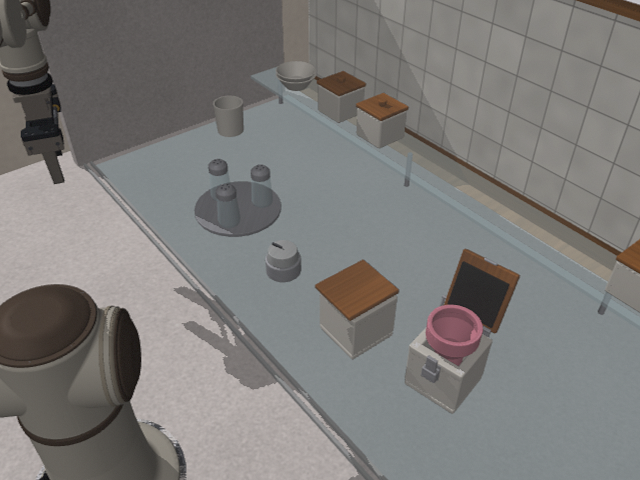

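View pics/top0.png

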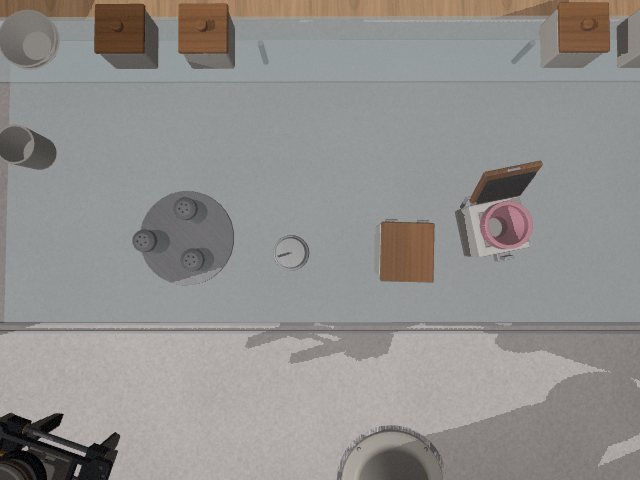

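The side picture shows the pink funnel at about (457,326) in the open jar, lid leaning back behind it. The shut jar is at (357,305), the timer at (283,258) and the turntable at (238,208). In the top picture the funnel is at (506,225) and the jar is turned a little. I'll refine the funnel centre and the jar yaw next.

```bash
python3 - <<'E'
from h import *
for c in('top','side'):
    im=cv2.imread(f'pics/{c}0.png'); h=cv2.cvtColor(im,cv2.COLOR_BGR2HSV)
    m=((h[...,0]>160)&(h[...,1]>70)).astype(np.uint8)
    cs,_=cv2.findContours(m,cv2.RETR_EXTERNAL,cv2.CHAIN_APPROX_NONE); cc=max(cs,key=cv2.contourArea)
    e=cv2.fitEllipse(cv2.convexHull(cc)); print(c,e, ray(c,*e[0],0.160))
    # fit: silhouette of rim-ring at z .163 (88mm)
    hull=cv2.convexHull(cc)[:,0,:].astype(float)
    if c=='top':
        P=np.array([ray(c,u,v,0.160)[:2] for u,v in hull]); print(cv2.minEnclosingCircle(P.astype(np.float32)))
R=[]
for k in range(3):
  for c in('top','side'):
    r.read_camera(c); o={}
    for n in ['jar_back','jar_front','funnel_rim','jar']:
        d=r.spot_point(n,c); 
        if d: o[n]=w(c,d[0]['xyz'])
    if 'jar_back' in o and 'jar_front' in o:
        v=o['jar_back']-o['jar_front']; print(c,np.arctan2(v[1],v[0]),{k:v.round(4) for k,v in o.items()})
for v in(320,325,330): print(ray('top',300,v,.008))
im=cv2.imread('pics/top0.png')[140:280,430:570]; cv2.imwrite('pics/topz.png',cv2.resize(im,None,fx=4,fy=4,interpolation=cv2.INTER_CUBIC))
print(r.get_state()['t'],r.get_state()['ft_force'])
E
```

```text
top ((505.73907470703125, 224.751708984375), (46.99899673461914, 51.30517578125), 83.19573974609375) [ 0.53350148 -0.18925097  0.16      ]
((0.5320745706558228, -0.18885740637779236), 0.04668742045760155)
side ((453.7126159667969, 332.1379699707031), (55.246734619140625, 59.37592697143555), 167.3501739501953) [ 0.52421552 -0.20084286  0.16      ]
top 0.14249570703218273 {'jar_back': array([ 0.5859, -0.1827,  0.123 ]), 'jar_front': array([ 0.4865, -0.1969,  0.1237]), 'funnel_rim': array([ 0.536 , -0.1944,  0.1559]), 'jar': array([ 0.5375, -0.194 ,  0.0034])}
side 0.18084557270079116 {'jar_back': array([ 0.5861, -0.1794,  0.1222]), 'jar_front': array([ 0.4864, -0.1976,  0.1162]), 'funnel_rim': array([ 0.5389, -0.1947,  0.1599]), 'jar': array([ 0.5381, -0.1907,  0.0094])}
top 0.16271759682694092 {'jar_back': array([ 0.5867, -0.1834,  0.1249]), 'jar_front': array([ 0.4884, -0.1995,  0.1208]), 'funnel_rim': array([ 0.5349, -0.1953,  0.154 ]), 'jar': array([ 0.5353, -0.1922,  0.0045])}
side 0.17975689844841894 {'jar_back': array([ 0.585 , -0.183 ,  0.1243]), 'jar_front': array([ 0.4856, -0.2011,  0.1178]), 'funnel_rim': array([ 0.5376, -0.1926,  0.161 ]), 'jar': array([ 0.5382, -0.1919,  0.0108])}
top 0.1608721338492518 {'jar_back': array([ 0.5841, -0.1833,  0.1199]), 'jar_front': array([ 0.4876, -0.199 ,  0.1207]), 'funnel_rim': array([ 0.5339, -0.1959,  0.156 ]), 'jar': array([ 0.5376, -0.1934,  0.0049])}
side 0.1931426248887016 {'jar_back': array([ 0.5876, -0.1828,  0.1262]), 'jar_front': array([ 0.4885, -0.2022,  0.1165]), 'funnel_rim': array([ 0.5367, -0.1961,  0.1584]), 'jar': array([ 0.533 , -0.192 ,  0.0107])}
[0.33890368 0.19358148 0.008     ]
[0.32828041 0.19355798 0.008     ]
[0.31766558 0.19353449 0.008     ]
3.4 [-0.19386636  0.05350169  0.70003425]
```

View pics/topz.png

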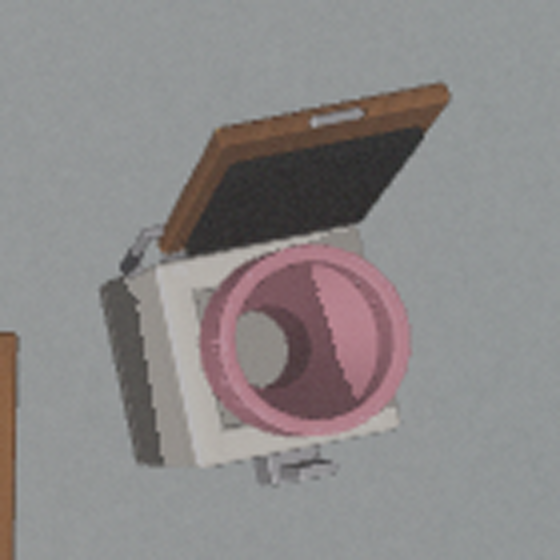

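```bash
python3 -m handwheel '[0,0,-8,0.134,-0.1, 0,0,-8,0.134,-0.1, 0,0,-8,0.134,-0.1, 0,0,-8,0.134,-0.1, 0,0,-8,0.134,-0.1, 0,0,-8,0.134,-0.1, 0,0,-8,0.134,-0.1, 0,0,-8,0.134,-0.1]' 20
cat >> h.py <<'E'
def go(x,y,z,yaw=None):
    s=r.get_state(); R=Ro.from_euler('xyz',s['eef_rot']).as_matrix()
    d=R.T@(np.array([x,y,z])-s['tcp_pos'])*1000
    print('t',s['t'],'shift mm',d.round(1),'yaw',s['eef_rot'].round(4),'roll',None if yaw is None else -(yaw-s['eef_rot'][2]),'F',s['ft_force'].round(2),'gap',s['finger_gap'])
E
python3 -c "
from h import *
go(.4961,-.2013,.139,1.74); go(.4961,-.2013,.24,1.74)"
```

```text
t: 4.2
tcp_pos: [0.1862, 0.544, 0.2442]
eef_rot: [-3.142, -0.0, 1.734]
ft_force: [0.2, -0.2, 0.5]
finger_gap: 0.452
t 4.2 shift mm [-785.8  184.5  105.2] yaw [-3.1416 -0.      1.7343] roll -0.005743062180673109 F [ 0.21 -0.23  0.53] gap 0.45209098766695677
t 4.2 shift mm [-785.8  184.5    4.2] yaw [-3.1416 -0.      1.7343] roll -0.005743062180673109 F [ 0.21 -0.23  0.53] gap 0.45209098766695677
```

```bash
python3 -m handwheel '[-48,11,0,0,-0.1, -48,11,0,0,-0.1, -48,11,0,0,-0.1, -48,11,0,0,-0.1, -48,11,0,0,-0.1, -48,11,0,0,-0.1, -48,11,0,0,-0.1, -48,11,0,0,-0.1]'
python3 -m handwheel '[-48,11,0,0,-0.1, -48,11,0,0,-0.1, -48,11,0,0,-0.1, -48,11,0,0,-0.1, -48,11,0,0,-0.1, -48,11,0,0,-0.1, -48,11,0,0,-0.1, -5,2,0,0,-0.1]'
python3 -c "
from h import *
go(.4961,-.2013,.139,1.74)"
```

```text
t: 5.0
tcp_pos: [0.338, 0.1785, 0.2442]
eef_rot: [3.14, 0.0, 1.74]
ft_force: [1.1, 0.6, 0.9]
finger_gap: 0.45
t: 5.8
tcp_pos: [0.4734, -0.147, 0.2433]
eef_rot: [-3.141, 0.001, 1.735]
ft_force: [-0.2, 0.4, -0.9]
finger_gap: 0.453
t 5.8 shift mm [-57.2  13.6 104.3] yaw [-3.1407e+00  7.0000e-04  1.7348e+00] roll -0.005199286147711701 F [-0.2   0.43 -0.86] gap 0.4528287626887622
```

```bash
python3 -m handwheel '[-20,5,0,0,-0.1, -20,5,0,0,-0.1, -17,3.5,0,0,-0.1, 0,0,15,0,-0.1, 0,0,15,0,-0.1, 0,0,15,0,-0.1, 0,0,0,0,-0.1, 0,0,0,0,-0.1]'
python3 - <<'E'
from h import *
go(.4961,-.2013,.139,1.74)
save('top','t1.png');save('side','s1.png')
for f,a in(('t1',(140,280,430,570)),('s1',(240,420,370,550))):
    im=cv2.imread(f'pics/{f}.png')[a[0]:a[1],a[2]:a[3]]; cv2.imwrite(f'pics/{f}z.png',cv2.resize(im,(560,560),interpolation=cv2.INTER_CUBIC))
for c in('top','side'):
    d=r.spot_point('funnel_rim',c); print([w(c,x['xyz']).round(4) for x in d[:1]])
E
```

```text
t: 6.6
tcp_pos: [0.4952, -0.1956, 0.1982]
eef_rot: [-3.141, -0.001, 1.741]
ft_force: [0.2, 0.1, 0.6]
finger_gap: 0.454
t 6.6 shift mm [-5.8 -0.  59.2] yaw [-3.1406e+00 -1.0000e-03  1.7405e+00] roll 0.0005224535537882158 F [0.25 0.07 0.63] gap 0.45433018410863996
[array([ 0.5328, -0.1962,  0.154 ])]
[array([ 0.5382, -0.195 ,  0.1588])]
```

View pics/t1z.png

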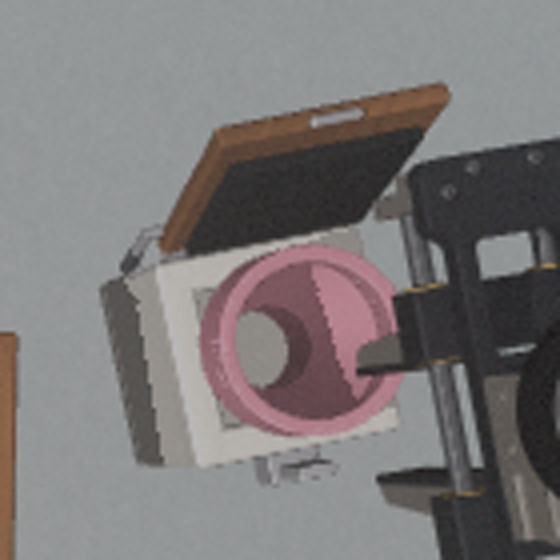

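View pics/s1z.png

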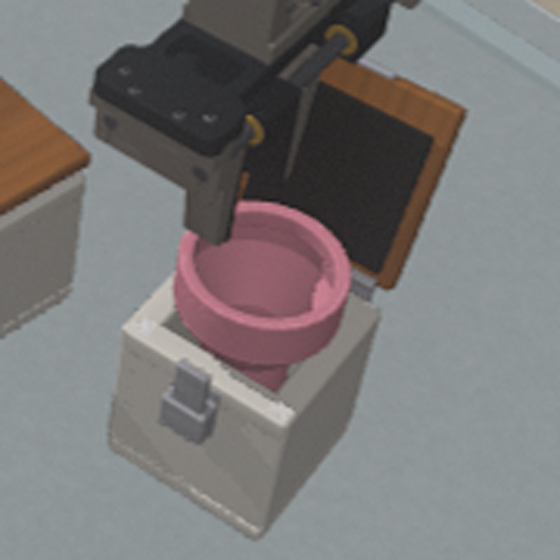

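The top view (crop 430–570, 140–280) shows the two fingers above the funnel's front rim. The side view agrees: the front finger is at about (207,230) in the crop, just outside the rim. Next I lower and grip.

```bash
python3 -m handwheel '[-6,0,0,0,-0.1, 0,0,15,0,-0.1, 0,0,15,0,-0.1, 0,0,10,0,-0.1, 0,0,10,0,-0.1, 0,0,4,0,-0.1, 0,0,4,0,-0.1, 0,0,0,0,-0.1]' 20
python3 -c "
from h import *
go(.4961,-.2013,.139,1.74)"
```

```text
t: 7.6
tcp_pos: [0.4966, -0.2023, 0.1405]
eef_rot: [-3.141, -0.0, 1.74]
ft_force: [0.7, -0.5, 0.4]
finger_gap: 0.45
t 7.6 shift mm [ 1.1 -0.3  1.6] yaw [-3.1412e+00 -3.0000e-04  1.7398e+00] roll -0.0001672105139525204 F [ 0.66 -0.47  0.37] gap 0.4504556642902919
```

```bash
python3 -m handwheel '[0,0,0,0,-1, 0,0,0,0,-1, 0,0,0,0,-1, 0,0,0,0,-1, 0,0,0,0,-1, 0,0,0,0,-1, 0,0,0,0,-1, 0,0,0,0,-1]' 20
python3 -m handwheel '[0,0,-5,0,-1, 0,0,-5,0,-1, 0,0,-10,0,-1, 0,0,-15,0,-1, 0,0,-15,0,-1, 0,0,-15,0,-1, 0,0,-10,0,-1, 0,0,0,0,-1]' 
python3 - <<'E'
from h import *
save('top','t2.png');save('side','s2.png')
a=np.hstack([cv2.resize(cv2.imread(f'pics/{f}.png')[y:y+200,x:x+200],(400,400),interpolation=cv2.INTER_CUBIC) for f,y,x in(('t2',130,430),('s2',220,360))])
cv2.imwrite('pics/c2.png',a)
go(.49,-.2,.14)
E
```

```text
t: 8.4
tcp_pos: [0.4967, -0.2024, 0.1409]
eef_rot: [-3.142, 0.0, 1.74]
ft_force: [0.1, 0.1, 0.0]
finger_gap: 0.006
t: 9.2
tcp_pos: [0.4977, -0.2032, 0.2183]
eef_rot: [3.139, 0.003, 1.74]
ft_force: [-0.0, 0.3, -0.3]
finger_gap: 0.002
t 9.3 shift mm [ 3.5 -6.2 75.9] yaw [ 3.1416 -0.      1.7398] roll None F [ 0.59  0.09 -0.44] gap 0.004532072888052611
```

View pics/c2.png

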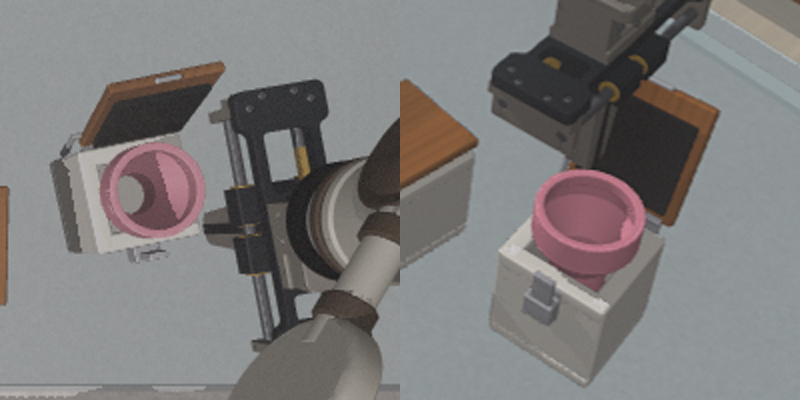

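The fingers closed empty and the funnel was not moved. I'll check the geometry before trying again.

```bash
python3 - <<'E'
from h import *
s=r.get_state(); 
for c in('top','side'):
    print(c,'tcp px',px(c,s['tcp_pos']),'funnel ctr',px(c,[.5355,-.1945,.157]), 'front rim',px(c,[.496,-.2013,.163]),'mark',px(c,[.537,-.192,.118]))
import sys
a=np.hstack([cv2.resize(cv2.imread(f'pics/{f}.png')[y:y+100,x:x+100],(400,400),interpolation=cv2.INTER_CUBIC) for f,y,x in(('t2',180,470),('s2',270,400))])
cv2.imwrite('pics/c2z.png',a)
E
```

```text
top tcp px [526.52561742 244.26719631] funnel ctr [507.95305063 223.76680024] front rim [513.31601781 245.24762572] mark [498.60963937 224.29991864]
side tcp px [447.23733326 316.8049035 ] funnel ctr [455.28372344 327.64122665] front rim [441.83120827 339.67263739] mark [451.35261506 342.15577754]
```

View pics/c2z.png

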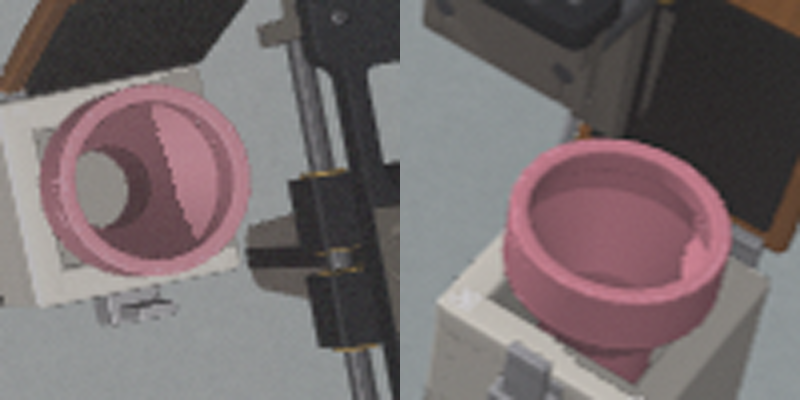

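```bash
python3 - <<'E'
from h import *
p=r.get_state()['tcp_pos']
for dz in(0,.01,.02): print(dz,px('top',p+[0,0,dz]),px('side',p+[0,0,dz]))
a=np.array([np.cos(.17),np.sin(.17),0]); p=np.array([.4952,-.1956,.198])
for dz in(0,.01,.02): print('s1 outer finger inner/outer face',dz,[px('side',p-a*k+[0,0,dz]).round(1) for k in(.021,.039)],'top',[px('top',p+a*k+[0,0,dz]).round(1) for k in(.021,.039,-.021,-.039)])
# from both images triangulate closed tip
im=cv2.imread('pics/s2.png')[265:345,410:490]; cv2.imwrite('pics/zz.png',cv2.resize(im,(640,640),interpolation=cv2.INTER_CUBIC))
im=cv2.imread('pics/s1.png')[280:350,400:470]; cv2.imwrite('pics/zz1.png',cv2.resize(im,(560,560),interpolation=cv2.INTER_CUBIC))
E
```

```text
0 [526.52561742 244.26719631] [447.23733326 316.8049035 ]
0.01 [529.1023453  244.14237376] [448.14464166 312.24525891]
0.02 [531.74497937 244.01435858] [449.06480137 307.62103054]
s1 outer finger inner/outer face 0 [array([433.9, 330.5]), array([427.1, 337.3])] top [array([516. , 233.5]), array([514.1, 223.3]), array([520.4, 257.2]), array([522.3, 267.4])]
s1 outer finger inner/outer face 0.01 [array([434.7, 326. ]), array([427.9, 332.9])] top [array([518.4, 233.2]), array([516.4, 222.9]), array([522.9, 257.2]), array([524.8, 267.6])]
s1 outer finger inner/outer face 0.02 [array([435.5, 321.5]), array([428.6, 328.4])] top [array([520.8, 232.9]), array([518.9, 222.5]), array([525.4, 257.3]), array([527.3, 267.7])]
```

View pics/zz.png

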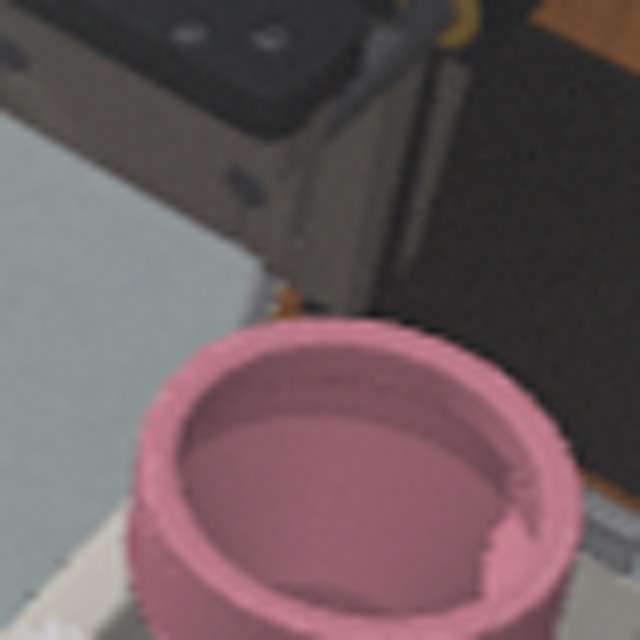

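View pics/zz1.png

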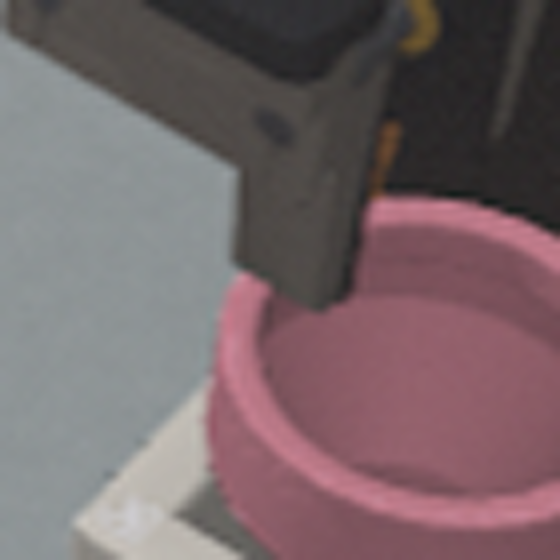

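```bash
python3 - <<'E'
from h import *
def tri(u1,u2):
    A=[];b=[]
    for c,u in(('top',u1),('side',u2)):
        R,t,m=RT(c); d=R@np.array([(u[0]-m['cx'])/m['fx'],(u[1]-m['cy'])/m['fy'],1]); d/=np.linalg.norm(d)
        P=np.eye(3)-np.outer(d,d); A.append(P);b.append(P@t)
    A=np.vstack(A);b=np.hstack(b); x,res,_,_=np.linalg.lstsq(A,b,rcond=None); return x.round(4),res
print(tri((532,244),(450.6,304)), r.get_state()['tcp_pos'])
print(tri((525,260),(429.6,313)))
for z in (.18,.2,.22,.24):print(px('side',[.186,.544,z]),px('top',[.186,.544,z]))
print(px('side',[.4977,-.203,.218]))
a=np.hstack([cv2.resize(cv2.imread(f'pics/{f}.png')[y:y+110,x:x+110],(400,400),interpolation=cv2.INTER_CUBIC) for f,y,x in(('top0',370,0),('side0',100,5))])
cv2.imwrite('pics/z0.png',a)
E
```

```text
(array([ 0.4977, -0.2013,  0.2416]), array([4.65512881e-06])) [ 0.49667155 -0.20238202  0.21585952]
(array([ 0.4693, -0.1911,  0.2334]), array([2.28986782e-06]))
[ 61.63925773 183.33544315] [ 96.45561147 420.66515355]
[ 58.9343664  175.09298512] [ 90.86947413 424.78075455]
[ 56.17183653 166.6748885 ] [ 85.00019995 429.10495734]
[ 53.34980595 158.07547884] [ 78.82570276 433.65403397]
[448.20966083 315.75681286]
```

View pics/z0.png

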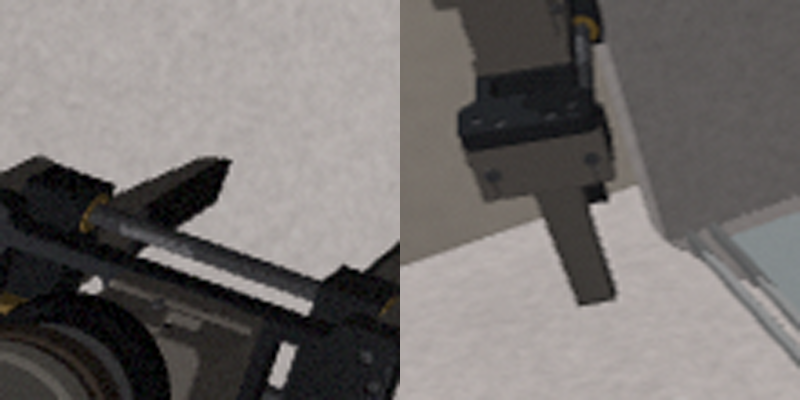

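```bash
python3 - <<'E'
from h import *
a=np.array([np.sin(2.8117),-np.cos(2.8117),0]); b=np.array([np.cos(2.8117),np.sin(2.8117),0])
print(a)
for dz in(0,.02):
  for k in(-.055,.055):
    p=np.array([.186,.544,.18+dz])+a*k
    print(dz,k,'side',[px('side',p+b*j).round(1) for j in(-.01,.01)],'top',[px('top',p+b*j).round(1) for j in(-.01,.01)])
im=save('side','s3.png'); save('top','t3.png')
go(.4961,-.2013,.139)
print(r.get_state()['q'].round(4))
print('z targets', [px('side',[.4967,-.2024,z]).round(1) for z in(.216,.236)])
E
```

```text
[0.32394147 0.94607712 0.        ]
0 -0.055 side [array([ 68.2, 197.9]), array([ 57.4, 200. ])] top [array([127.7, 425.5]), array([123.8, 436.4])]
0 0.055 side [array([ 65.6, 167.8]), array([ 55.4, 169.6])] top [array([ 69.2, 404.9]), array([ 65.3, 415.8])]
0.02 -0.055 side [array([ 65.5, 189.6]), array([ 54.6, 191.6])] top [array([122.9, 429.8]), array([118.9, 440.9])]
0.02 0.055 side [array([ 63. , 159.6]), array([ 52.8, 161.5])] top [array([ 62.9, 408.7]), array([ 58.9, 419.8])]
t 9.4 shift mm [ 0.7  0.1 76. ] yaw [-3.1404e+00 -1.2000e-03  1.7398e+00] roll None F [ 0.35 -0.14 -0.12] gap 0.0013414285754040707
[-0.6124  0.0354  1.6597 -0.      1.4482 -0.7814]
z targets [array([447.3, 316.7]), array([449.1, 307.6])]
```

View pics/s3.png

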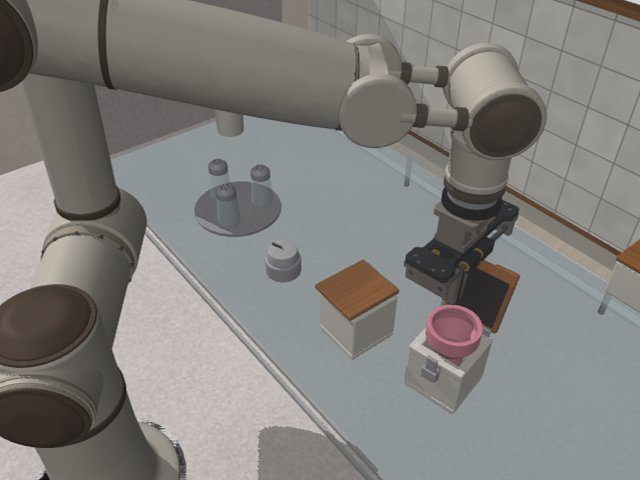

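The projected TCP lands about 20–25 mm below the fingertips seen in both pictures, and the start picture shows the same. So the reported TCP sits beyond the visible fingertip, and I closed too high. I'll reopen, go lower in steps and check with pictures and force.

```bash
python3 -m handwheel '[0,0,0,0,-0.1, 0,0,0,0,-0.1, 0,0,0,0,-0.1, 0,0,15,0,-0.1, 0,0,20,0,-0.1, 0,0,20,0,-0.1, 0,0,20,0,-0.1, 0,0,0,0,-0.1]' 20
python3 - <<'E'
from h import *
save('top','t4.png');save('side','s4.png')
a=np.hstack([cv2.resize(cv2.imread(f'pics/{f}.png')[y:y+100,x:x+100],(400,400),interpolation=cv2.INTER_CUBIC) for f,y,x in(('t4',180,470),('s4',270,400))])
cv2.imwrite('pics/c4.png',a)
go(.49,-.2,.14)
E
```

```text
t: 10.2
tcp_pos: [0.4942, -0.2007, 0.1366]
eef_rot: [-3.136, -0.005, 1.74]
ft_force: [-0.6, 0.7, -0.4]
finger_gap: 0.449
t 10.3 shift mm [ 3.2 -5.9  0.4] yaw [-3.1407e+00 -9.0000e-04  1.7398e+00] roll None F [-0.1   0.43  0.41] gap 0.44959855167863055
```

View pics/c4.png

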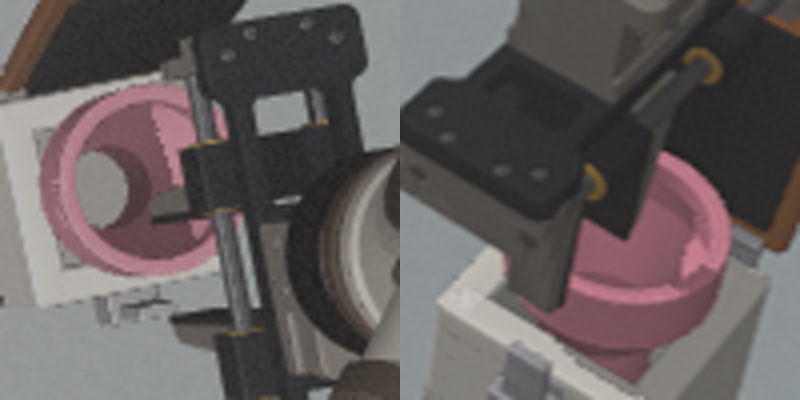

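```bash
python3 - <<'E'
from h import *
def tri(u1,u2):
    A=[];b=[]
    for c,u in(('top',u1),('side',u2)):
        R,t,m=RT(c); d=R@np.array([(u[0]-m['cx'])/m['fx'],(u[1]-m['cy'])/m['fy'],1]); d/=np.linalg.norm(d)
        P=np.eye(3)-np.outer(d,d); A.append(P);b.append(P@t)
    A=np.vstack(A);b=np.hstack(b); x,res,_,_=np.linalg.lstsq(A,b,rcond=None); return x.round(4),res
print(tri((508,234),(457.5,329.5)),tri((512.5,259.5),(433.7,345.7)),tri((512.5,259.5),(441,347)))
print(r.get_state()['tcp_pos'])
p=r.get_state()['tcp_pos'];a=np.array([np.cos(.17),np.sin(.17),0]);b=np.array([-np.sin(.17),np.cos(.17),0])
for dz in(0,.02,.03):
  for k in(.021,.039,-.021,-.039):
    print(dz,k,[(px('side',p+[0,0,dz]+a*k+b*j).round(),px('top',p+[0,0,dz]+a*k+b*j).round()) for j in(-.01,.01)])
E
```

```text
(array([ 0.5229, -0.1982,  0.1626]), array([0.00014372])) (array([ 0.4728, -0.2011,  0.1649]), array([2.40848126e-05])) (array([ 0.4767, -0.2059,  0.1623]), array([0.0001525]))
[ 0.49630892 -0.20217724  0.14036558]
0 0.021 [(array([453., 345.]), array([512., 233.])), (array([443., 338.]), array([502., 235.]))]
0 0.039 [(array([459., 338.]), array([510., 224.])), (array([449., 332.]), array([500., 226.]))]
0 -0.021 [(array([438., 361.]), array([516., 256.])), (array([428., 354.]), array([506., 257.]))]
0 -0.039 [(array([432., 368.]), array([518., 265.])), (array([421., 361.]), array([507., 267.]))]
0.02 0.021 [(array([455., 337.]), array([516., 233.])), (array([444., 330.]), array([506., 235.]))]
0.02 0.039 [(array([461., 330.]), array([515., 223.])), (array([450., 324.]), array([504., 225.]))]
0.02 -0.021 [(array([440., 352.]), array([521., 256.])), (array([429., 346.]), array([510., 257.]))]
0.02 -0.039 [(array([433., 359.]), array([523., 265.])), (array([422., 352.]), array([512., 267.]))]
0.03 0.021 [(array([456., 332.]), array([519., 233.])), (array([445., 326.]), array([508., 234.]))]
0.03 0.039 [(array([462., 326.]), array([517., 223.])), (array([451., 319.]), array([506., 225.]))]
0.03 -0.021 [(array([441., 348.]), array([523., 256.])), (array([430., 341.]), array([512., 257.]))]
0.03 -0.039 [(array([434., 355.]), array([525., 265.])), (array([423., 348.]), array([514., 267.]))]
```

```bash
python3 -m handwheel '[0,0,4,0,-0.1, 0,0,4,0,-0.1, 0,0,3,0,-0.1, 0,0,3,0,-0.1, 0,0,3,0,-0.1, 0,0,2,0,-0.1, 0,0,2,0,-0.1, 0,0,0,0,-0.1]' 20
python3 -m handwheel '[0,0,0,0,-1, 0,0,0,0,-1, 0,0,0,0,-1, 0,0,0,0,-1, 0,0,0,0,-1, 0,0,0,0,-1, 0,0,0,0,-1, 0,0,0,0,-1]' 20
```

```text
t: 11.1
tcp_pos: [0.4965, -0.2023, 0.1196]
eef_rot: [-3.141, -0.0, 1.74]
ft_force: [0.7, 0.7, 0.9]
finger_gap: 0.452
t: 11.9
tcp_pos: [0.4959, -0.2024, 0.1198]
eef_rot: [-3.14, -0.0, 1.74]
ft_force: [-5.2, -0.2, 3.0]
finger_gap: 0.107
```

The fingers hold the ring: the gap is about 9.8 mm, as expected for an 8 mm curved wall. Lifting now.

```bash
python3 -m handwheel '[0,0,-4,0,-1, 0,0,-6,0,-1, 0,0,-10,0,-1, 0,0,-15,0,-1, 0,0,-15,0,-1, 0,0,-15,0,-1, 0,0,-10,0,-1, 0,0,0,0,-1]' 
python3 - <<'E'
from h import *
save('top','t5.png');save('side','s5.png')
a=np.hstack([cv2.resize(cv2.imread(f'pics/{f}.png')[y:y+200,x:x+200],(400,400),interpolation=cv2.INTER_CUBIC) for f,y,x in(('t5',130,430),('s5',220,360))])
cv2.imwrite('pics/c5.png',a)
go(.49,-.2,.14)
for c in('top','side'):
    for n in('funnel_rim','jar'):
        d=r.spot_point(n,c); print(c,n,[w(c,x['xyz']).round(4) for x in d[:1]])
E
```

```text
t: 12.7
tcp_pos: [0.4978, -0.2032, 0.1973]
eef_rot: [3.139, 0.003, 1.74]
ft_force: [0.5, -0.4, -0.7]
finger_gap: 0.105
t 12.8 shift mm [ 3.5 -6.1 54.9] yaw [-3.1416 -0.      1.7398] roll None F [-0.78  0.09  0.23] gap 0.09965745235923949
top funnel_rim [array([ 0.5364, -0.1963,  0.2309])]
top jar [array([ 0.5377, -0.1921,  0.0048])]
side funnel_rim [array([ 0.5377, -0.1962,  0.2343])]
side jar [array([ 0.5335, -0.192 ,  0.0121])]
```

View pics/c5.png

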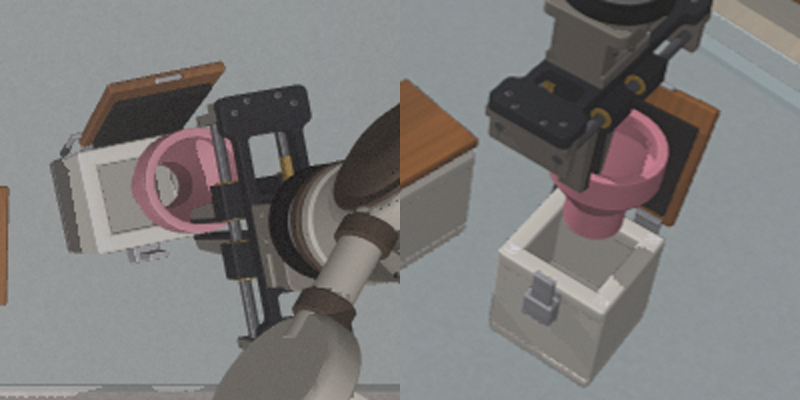

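The funnel is lifted clear and upright (side crop around (610,170)), and the jar has not moved. I'll carry it to the free area at the right.

```bash
python3 -c "
from h import *
go(.43,-.427,.07,1.74)"
```

```text
t 13.0 shift mm [-210.7 -102.9  123.8] yaw [-3.1404e+00 -1.2000e-03  1.7398e+00] roll -0.00021109038780831035 F [-0.05  0.06  0.25] gap 0.09914758377796049
```

```bash
python3 -m handwheel '[-10,-5,0,0,-1, -20,-10,0,0,-1, -30,-15,0,0,-1, -35,-17,0,0,-1, -35,-17,0,0,-1, -35,-17,0,0,-1, -30,-15,0,0,-1, -15,-7,0,0,-1]' 
python3 -m handwheel '[0,0,10,0,-1, 0,0,20,0,-1, 0,0,20,0,-1, 0,0,20,0,-1, 0,0,20,0,-1, 0,0,15,0,-1, 0,0,10,0,-1, 0,0,0,0,-1]' 
python3 -c "
from h import *
go(.43,-.427,.051,1.74)"
```

```text
t: 13.8
tcp_pos: [0.4287, -0.4296, 0.1944]
eef_rot: [-3.141, 0.0, 1.737]
ft_force: [0.0, 0.6, -1.2]
finger_gap: 0.103
t: 14.6
tcp_pos: [0.4301, -0.4251, 0.0781]
eef_rot: [-3.14, -0.003, 1.741]
ft_force: [-0.5, -0.1, -0.2]
finger_gap: 0.097
t 14.6 shift mm [-2.  -0.4 27.1] yaw [-3.1404e+00 -3.0000e-03  1.7405e+00] roll 0.0005193852503315721 F [-0.52 -0.14 -0.24] gap 0.09712440172719412
```

```bash
python3 -m handwheel '[0,0,8,0,-1, 0,0,6,0,-1, 0,0,4,0,-1, 0,0,2,0,-1, 0,0,2,0,-1, 0,0,1,0,-1, 0,0,0,0,-1, 0,0,0,0,-1]'
python3 -c "
from h import *
go(.43,-.427,.051,1.74)"
```

```text
t: 15.4
tcp_pos: [0.4305, -0.4269, 0.0571]
eef_rot: [3.142, 0.0, 1.74]
ft_force: [-0.5, -0.9, -0.4]
finger_gap: 0.101
t 15.4 shift mm [-0.  -0.5  6.1] yaw [3.1415e+00 2.0000e-04 1.7398e+00] roll -0.00019310227240754152 F [-0.49 -0.94 -0.36] gap 0.10111671770283182
```

```bash
python3 -m handwheel '[0,0,1,0,-1, 0,0,1,0,-1, 0,0,1,0,-1, 0,0,0.7,0,-1, 0,0,0,0,-1, 0,0,0,0,-1, 0,0,0,0,-1, 0,0,0,0,-1]'
python3 -m handwheel '[0,0,0.7,0,-1, 0,0,0.7,0,-1, 0,0,0.5,0,-1, 0,0,0,0,-1, 0,0,0,0,-1, 0,0,0,0,-1, 0,0,0,0,-1, 0,0,0,0,-1]'
python3 -c "
from h import *
go(.43,-.427,.051,1.74)"
```

```text
t: 16.2
tcp_pos: [0.4305, -0.4268, 0.0532]
eef_rot: [3.142, 0.0, 1.74]
ft_force: [0.3, 0.3, -0.5]
finger_gap: 0.102
t: 17.0
tcp_pos: [0.4304, -0.4273, 0.0523]
eef_rot: [-3.141, 0.001, 1.74]
ft_force: [-2.1, 1.7, 5.5]
finger_gap: 0.096
t 17.0 shift mm [ 0.4 -0.3  1.3] yaw [-3.1413e+00  9.0000e-04  1.7398e+00] roll -0.0001627450652870177 F [-2.13  1.69  5.49] gap 0.09574241083375287
```

Contact on the shelf (5.5 N). Release.

```bash
python3 -m handwheel '[0,0,0,0,-0.9, 0,0,0,0,-0.7, 0,0,0,0,-0.3, 0,0,0,0,-0.3, 0,0,0,0,-0.3, 0,0,0,0,-0.3, 0,0,-2,0,-0.3, 0,0,-5,0,-0.3]'
python3 -m handwheel '[0,0,-10,0,-0.3, 0,0,-20,0,-0.3, 0,0,-30,0,-0.3, 0,0,-30,0,-0.3, 0,0,-30,0,-0.3, 0,0,-30,0,-0.3, 0,0,-25,0,-0.3, 0,0,0,0,-0.3]'
python3 - <<'E'
from h import *
save('top','t6.png');save('side','s6.png')
go(.43,-.427,.2)
for c in('top','side'):
    for n in('funnel_rim','jar','jar_back','jar_front'):
        d=r.spot_point(n,c); print(c,n,[w(c,x['xyz']).round(4) for x in d[:1]])
E
```

```text
t: 17.8
tcp_pos: [0.4303, -0.4264, 0.0581]
eef_rot: [-3.141, -0.001, 1.74]
ft_force: [0.1, 0.3, 0.1]
finger_gap: 0.347
t: 18.6
tcp_pos: [0.432, -0.4289, 0.2392]
eef_rot: [3.138, 0.009, 1.74]
ft_force: [-0.2, 0.5, 0.6]
finger_gap: 0.352
t 18.7 shift mm [ 0.1 -0.6 33.9] yaw [3.1410e+00 1.3000e-03 1.7398e+00] roll None F [ 0.7   0.14 -0.12] gap 0.34696348442995606
top funnel_rim [array([ 0.4715, -0.4203,  0.0901])]
top jar [array([ 0.5366, -0.1971,  0.0067])]
top jar_back [array([ 0.5875, -0.1852,  0.1205])]
top jar_front [array([ 0.4862, -0.1998,  0.12  ])]
side funnel_rim [array([ 0.4711, -0.4212,  0.0923])]
side jar [array([ 0.5374, -0.1916,  0.0126])]
side jar_back [array([ 0.5853, -0.1801,  0.1232])]
side jar_front [array([ 0.4882, -0.2029,  0.1216])]
```

View pics/s6.png

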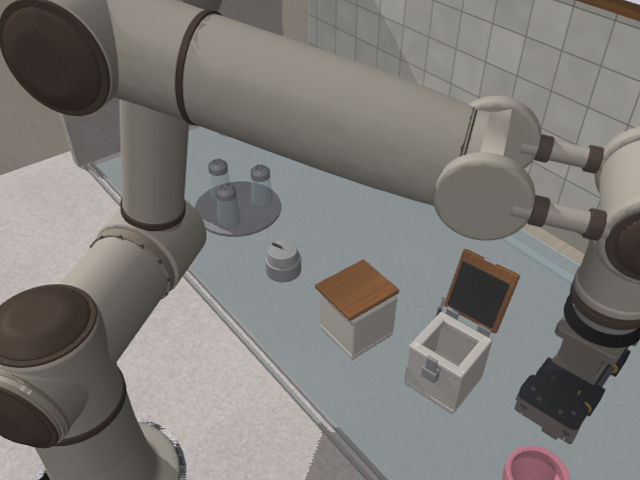

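View pics/t6.png

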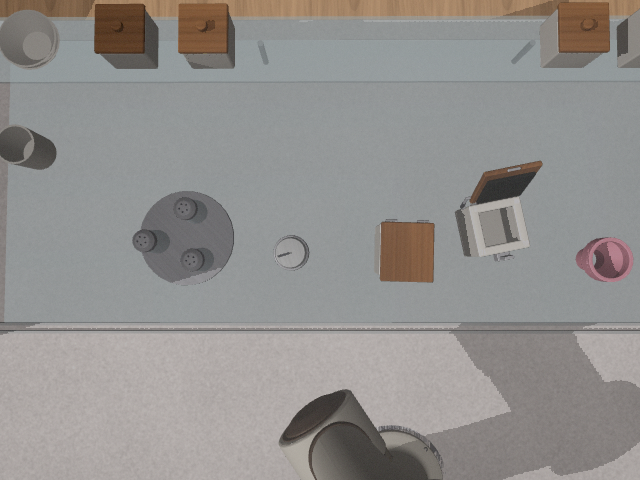

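The top picture shows the funnel standing at (605,260), away from the jar at (495,228), which has not moved, and the networks agree to a few mm. The lid is next: I go round behind it with the fingers shut.

```bash
python3 -c "
from h import *
go(.69,-.31,.234); go(.672,-.169,.234); go(.672,-.169,.18)"
```

```text
t 19.1 shift mm [ 71.1 275.6  -1.5] yaw [-3.1410e+00 -1.2000e-03  1.7398e+00] roll None F [-0.74 -0.79  1.29] gap 0.3503184108924481
t 19.1 shift mm [213.1 281.6  -1.4] yaw [-3.1410e+00 -1.2000e-03  1.7398e+00] roll None F [-0.74 -0.79  1.29] gap 0.3503184108924481
t 19.1 shift mm [213.1 281.6  52.6] yaw [-3.1410e+00 -1.2000e-03  1.7398e+00] roll None F [-0.74 -0.79  1.29] gap 0.3503184108924481
```

```bash
python3 -m handwheel '[9,35,0,0,-1, 9,35,0,0,-1, 9,35,0,0,-1, 9,35,0,0,-1, 9,35,0,0,-1, 9,35,0,0,-1, 9,35,0,0,-1, 8,30,0,0,-1]' 10
python3 -m handwheel '[20,1,0,0,-1, 30,1,0,0,-1, 30,1,0,0,-1, 30,1,0,0,-1, 20,1,0,0,-1, 10,1,0,0,-1, 0,0,0,0,-1, 0,0,0,0,-1]'
python3 - <<'E'
from h import *
go(.672,-.169,.18)
save('top','t7.png');save('side','s7.png')
a=np.hstack([cv2.resize(cv2.imread(f'pics/{f}.png')[y:y+200,x:x+200],(400,400),interpolation=cv2.INTER_CUBIC) for f,y,x in(('t7',90,430),('s7',180,370))])
cv2.imwrite('pics/c7.png',a)
E
```

```text
t: 19.9
tcp_pos: [0.691, -0.3093, 0.2327]
eef_rot: [-3.141, -0.0, 1.74]
ft_force: [-0.3, 0.3, -0.0]
finger_gap: 0.006
t: 20.7
tcp_pos: [0.6721, -0.1725, 0.2332]
eef_rot: [-3.142, 0.001, 1.739]
ft_force: [-0.8, 0.7, 0.3]
finger_gap: 0.004
t 20.7 shift mm [ 3.5  0.5 53.2] yaw [-3.1415e+00  6.0000e-04  1.7392e+00] roll None F [-0.77  0.74  0.26] gap 0.003928694621447194
```

View pics/c7.png

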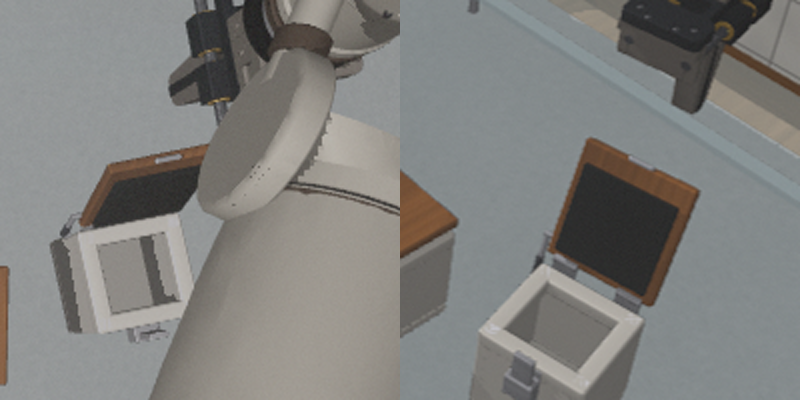

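The fingers are behind the lid (side crop: tips at (690,105), lid at (625,220)). I lower and approach the lid's back.

```bash
python3 -m handwheel '[3,0,10,0,-1, 0,0,15,0,-1, 0,0,15,0,-1, 0,0,13,0,-1, 0,-3,0,0,-1, 0,-3,0,0,-1, 0,-3,0,0,-1, 0,0,0,0,-1]' 10
python3 - <<'E'
from h import *
s=r.get_state(); print(s['t'],s['tcp_pos'],s['ft_force'])
save('side','s8.png')
a=cv2.resize(cv2.imread('pics/s8.png')[200:320,430:550],(600,600),interpolation=cv2.INTER_CUBIC)
cv2.imwrite('pics/c8.png',a)
E
```

```text
t: 21.6
tcp_pos: [0.6628, -0.1704, 0.1815]
eef_rot: [3.14, 0.001, 1.74]
ft_force: [-0.7, -0.2, 0.0]
finger_gap: 0.005
21.6 [ 0.66280922 -0.17041582  0.18152221] [-0.722915   -0.22043362  0.04924667]
```

View pics/c8.png

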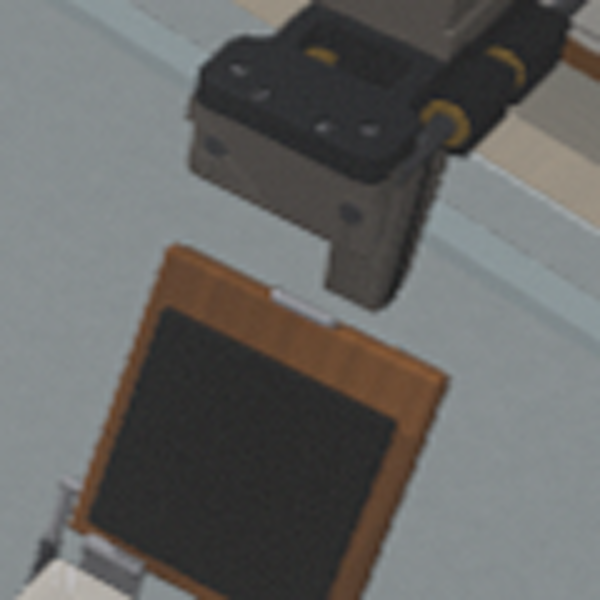

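The tip at crop (365,305) is still just over the lid's top edge, so I go 10 mm lower and then push forward slowly.

```bash
python3 -m handwheel '[0,0,5,0,-1, 0,0,5,0,-1, 0,-4,0,0,-1, 0,-4,0,0,-1, 0,-4,0,0,-1, 0,-4,0,0,-1, 0,-4,0,0,-1, 0,-4,0,0,-1]' 10
python3 - <<'E'
from h import *
s=r.get_state(); print(s['t'],s['tcp_pos'],s['ft_force'])
save('side','s9.png')
a=cv2.resize(cv2.imread('pics/s9.png')[200:320,430:550],(600,600),interpolation=cv2.INTER_CUBIC)
cv2.imwrite('pics/c9.png',a)
E
```

```text
t: 22.45
tcp_pos: [0.6394, -0.1743, 0.1712]
eef_rot: [3.139, 0.001, 1.74]
ft_force: [2.5, 0.1, 1.9]
finger_gap: 0.007
22.45 [ 0.63941747 -0.17426074  0.17118965] [2.51440432 0.12745626 1.86498058]
```

View pics/c9.png

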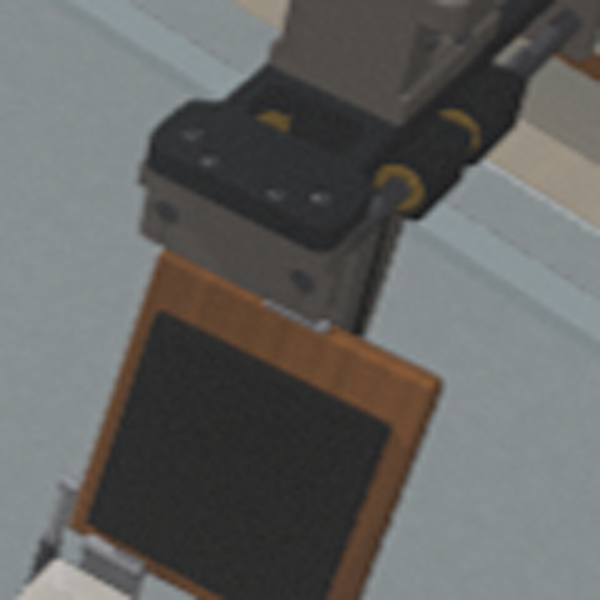

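The fingers are on the lid's back (2.5 N) with the carriage close to its top edge. I back off, raise 8 mm and push on.

```bash
python3 -m handwheel '[0,4,0,0,-1, 0,0,-4,0,-1, 0,0,-4,0,-1, 0,-4,0,0,-1, 0,-5,0,0,-1, 0,-5,0,0,-1, 0,-5,0,0,-1, 0,0,0,0,-1]' 10
python3 - <<'E'
from h import *
s=r.get_state(); print(s['t'],s['tcp_pos'],s['ft_force'])
save('side','s10.png')
a=cv2.resize(cv2.imread('pics/s10.png')[200:380,400:580],(600,600),interpolation=cv2.INTER_CUBIC)
cv2.imwrite('pics/c10.png',a)
E
```

```text
t: 23.3
tcp_pos: [0.6233, -0.1768, 0.1783]
eef_rot: [-3.141, -0.0, 1.739]
ft_force: [0.8, 0.4, 0.6]
finger_gap: 0.007
23.3 [ 0.62333887 -0.17679104  0.17828102] [0.7637087  0.37752465 0.59527523]
```

View pics/c10.png

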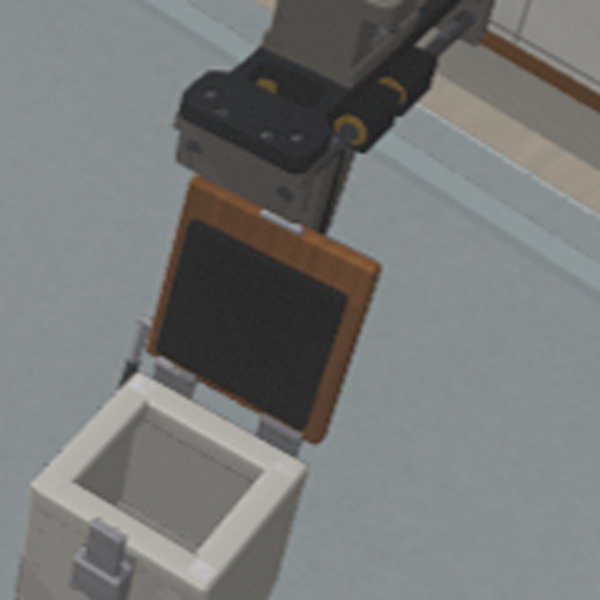

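The lid is turning with the fingers at a low force. I keep pushing.

```bash
python3 -m handwheel '[0,-6,0,0,-1, 0,-6,0,0,-1, 0,-6,0,0,-1, 0,-6,0,0,-1, 0,-6,0,0,-1, 0,-5,0,0,-1, 0,-5,0,0,-1, 0,0,0,0,-1]' 10
python3 - <<'E'
from h import *
s=r.get_state(); print(s['t'],s['tcp_pos'],s['ft_force'])
save('side','s11.png')
a=cv2.resize(cv2.imread('pics/s11.png')[200:380,400:580],(600,600),interpolation=cv2.INTER_CUBIC)
cv2.imwrite('pics/c11.png',a)
E
```

```text
t: 24.15
tcp_pos: [0.584, -0.1833, 0.1781]
eef_rot: [-3.141, -0.0, 1.739]
ft_force: [1.1, -0.0, 0.0]
finger_gap: 0.004
24.15 [ 0.58397793 -0.18332909  0.17814717] [ 1.14048374 -0.03444951  0.03954911]
```

View pics/c11.png

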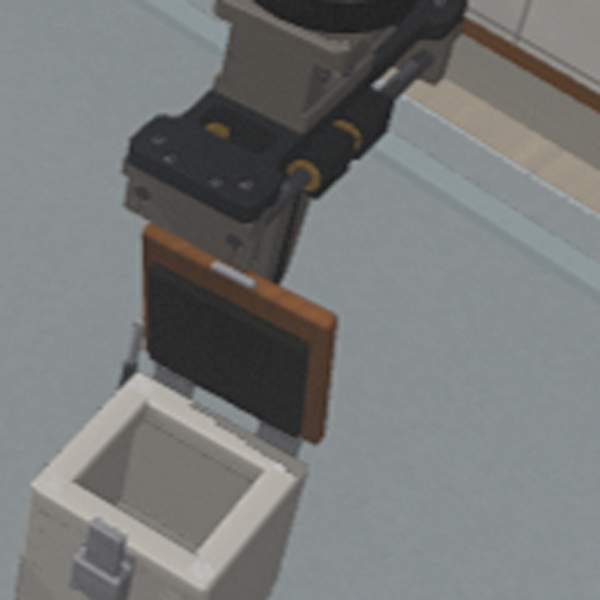

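```bash
python3 -m handwheel '[0,-6,0,0,-1, 0,-6,0,0,-1, 0,-6,0,0,-1, 0,-6,0,0,-1, 0,-6,0,0,-1, 0,-6,0,0,-1, 0,0,0,0,-1, 0,0,0,0,-1]' 10
python3 - <<'E'
from h import *
s=r.get_state(); print(s['t'],s['tcp_pos'],s['ft_force'])
save('side','s12.png')
a=cv2.resize(cv2.imread('pics/s12.png')[200:420,380:600],(600,600),interpolation=cv2.INTER_CUBIC)
cv2.imwrite('pics/c12.png',a)
E
```

```text
t: 25.0
tcp_pos: [0.5492, -0.1895, 0.1784]
eef_rot: [3.141, 0.0, 1.74]
ft_force: [-0.5, -0.0, 0.1]
finger_gap: 0.003
25.0 [ 0.54916895 -0.18946642  0.17839383] [-0.51449209 -0.01452427  0.11034393]
```

View pics/c12.png

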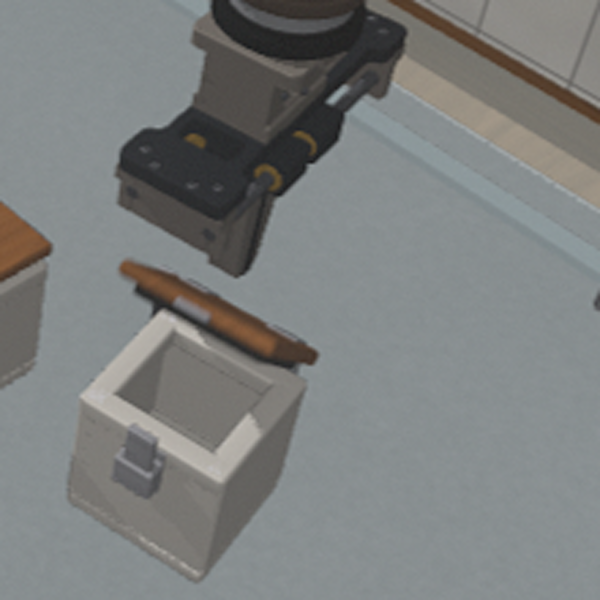

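The lid has snapped over and is swinging down. I wait, then move above its front edge.

```bash
python3 -m handwheel '[0,0,0,0,-1, 0,0,0,0,-1, 0,-10,0,0,-1, 0,-15,0,0,-1, 0,-15,0,0,-1, 0,-13,0,0,-1, 0,-6,0,0,-1, 0,0,0,0,-1]' 10
python3 - <<'E'
from h import *
save('side','s13.png');save('top','t13.png')
go(.4897,-.2,.16)
for c in('top','side'):
    for n in('jar','jar_back','jar_front'):
        d=r.spot_point(n,c); print(c,n,[w(c,x['xyz']).round(4) for x in d[:1]])
a=np.hstack([cv2.resize(cv2.imread(f'pics/{f}.png')[y:y+180,x:x+180],(400,400),interpolation=cv2.INTER_CUBIC) for f,y,x in(('t13',140,420),('s13',240,380))])
cv2.imwrite('pics/c13.png',a)
E
```

```text
t: 25.85
tcp_pos: [0.4905, -0.1995, 0.1784]
eef_rot: [3.142, 0.0, 1.739]
ft_force: [-0.9, -0.3, -0.1]
finger_gap: 0.002
t 25.95 shift mm [-0.4 -1.7 18.4] yaw [3.1412e+00 2.0000e-04 1.7397e+00] roll None F [ 0.77  0.69 -0.86] gap 0.00011180559723423875
top jar [array([ 0.5353, -0.1972,  0.0064])]
top jar_back [array([ 0.5866, -0.1873,  0.1231])]
top jar_front [array([ 0.4872, -0.2002,  0.124 ])]
side jar []
side jar_back [array([ 0.5865, -0.1834,  0.1222])]
side jar_front [array([ 0.4868, -0.2007,  0.1211])]
```

View pics/c13.png

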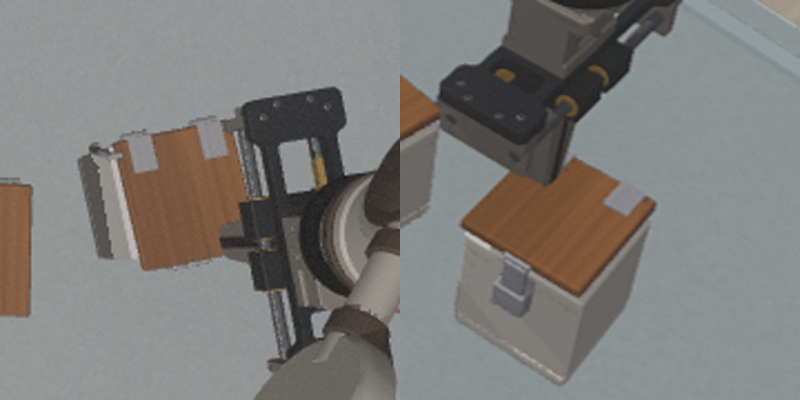

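The lid lies shut on the catch tongue, and the tip is above its front part. I shift back slightly and go down towards it.

```bash
python3 -m handwheel '[0,4,8,0,-1, 0,0,10,0,-1, 0,0,10,0,-1, 0,0,8,0,-1, 0,0,5,0,-1, 0,0,3,0,-1, 0,0,0,0,-1, 0,0,0,0,-1]' 10
python3 - <<'E'
from h import *
F=[]
save('side','s14.png');save('top','t14.png')
go(.4897,-.2,.16)
a=np.hstack([cv2.resize(cv2.imread(f'pics/{f}.png')[y:y+130,x:x+130],(400,400),interpolation=cv2.INTER_CUBIC) for f,y,x in(('t14',170,440),('s14',270,390))])
cv2.imwrite('pics/c14.png',a)
E
```

```text
t: 27.05
tcp_pos: [0.4953, -0.1988, 0.1347]
eef_rot: [3.141, 0.0, 1.74]
ft_force: [-0.6, 0.5, 0.2]
finger_gap: 0.007
t 27.15 shift mm [ -0.2  -5.7 -25.2] yaw [3.1409e+00 7.0000e-04 1.7398e+00] roll None F [ 0.07  0.31 -0.55] gap 0.003912904489941799
```

View pics/c14.png

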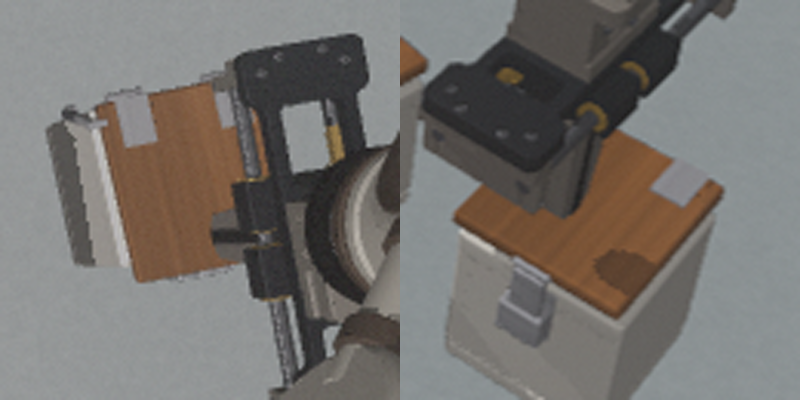

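```bash
python3 -m handwheel '[0,-2,1.5,0,-1, 0,0,1.5,0,-1, 0,0,1.5,0,-1, 0,0,1,0,-1, 0,0,0.5,0,-1, 0,0,0,0,-1, 0,0,0,0,-1, 0,0,0,0,-1]' 10
python3 -m handwheel '[0,0,0.6,0,-1, 0,0,0.6,0,-1, 0,0,0.3,0,-1, 0,0,0,0,-1, 0,0,0,0,-1, 0,0,0,0,-1, 0,0,0,0,-1, 0,0,0,0,-1]' 10
python3 -m handwheel '[0,0,0.6,0,-1, 0,0,0.6,0,-1, 0,0,0.3,0,-1, 0,0,0,0,-1, 0,0,0,0,-1, 0,0,0,0,-1, 0,0,0,0,-1, 0,0,0,0,-1]' 10
```

```text
t: 27.95
tcp_pos: [0.4931, -0.199, 0.1284]
eef_rot: [3.141, 0.0, 1.74]
ft_force: [-0.8, 0.6, -0.1]
finger_gap: 0.004
t: 28.75
tcp_pos: [0.4931, -0.199, 0.1268]
eef_rot: [-3.142, -0.0, 1.74]
ft_force: [1.2, 0.2, 0.8]
finger_gap: 0.004
t: 29.55
tcp_pos: [0.4931, -0.199, 0.1253]
eef_rot: [3.142, 0.0, 1.74]
ft_force: [0.2, -0.8, -0.6]
finger_gap: 0.002
```

```bash
python3 -m handwheel '[0,0,0.5,0,-1, 0,0,0.5,0,-1, 0,0,0.5,0,-1, 0,0,0.5,0,-1, 0,0,0,0,-1, 0,0,0,0,-1, 0,0,0,0,-1, 0,0,0,0,-1]' 10
python3 -m handwheel '[0,0,0.5,0,-1, 0,0,0.5,0,-1, 0,0,0.5,0,-1, 0,0,0,0,-1, 0,0,0,0,-1, 0,0,0,0,-1, 0,0,0,0,-1, 0,0,0,0,-1]' 10
python3 - <<'E'
from h import *
save('side','s15.png')
a=cv2.resize(cv2.imread('pics/s15.png')[290:370,400:480],(560,560),interpolation=cv2.INTER_CUBIC)
cv2.imwrite('pics/c15.png',a)
E
```

```text
t: 30.35
tcp_pos: [0.4931, -0.199, 0.1233]
eef_rot: [3.142, 0.0, 1.74]
ft_force: [-0.3, 0.3, 0.3]
finger_gap: 0.007
t: 31.15
tcp_pos: [0.4931, -0.199, 0.1218]
eef_rot: [3.142, 0.0, 1.74]
ft_force: [-0.2, -0.2, 0.6]
finger_gap: 0.006
```

View pics/c15.png

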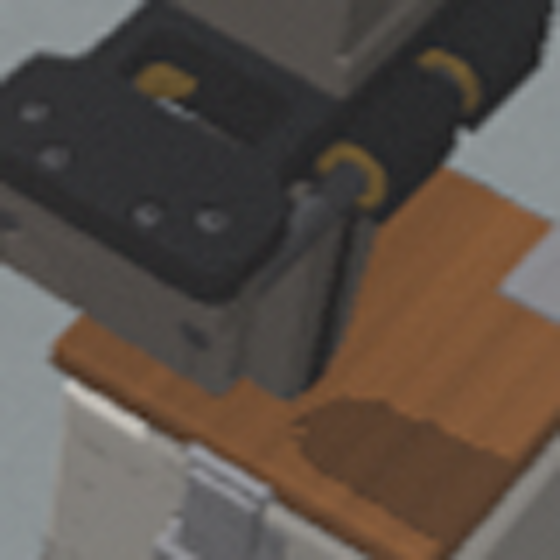

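The finger's shadow nearly meets its tip (crop (300,400)), so contact is a few mm away.

```bash
for i in 1; do :; done; python3 -m handwheel '[0,0,0.4,0,-1, 0,0,0.4,0,-1, 0,0,0.4,0,-1, 0,0,0,0,-1, 0,0,0,0,-1, 0,0,0,0,-1, 0,0,0,0,-1, 0,0,0,0,-1]' 10
python3 -m handwheel '[0,0,0.4,0,-1, 0,0,0.4,0,-1, 0,0,0.4,0,-1, 0,0,0,0,-1, 0,0,0,0,-1, 0,0,0,0,-1, 0,0,0,0,-1, 0,0,0,0,-1]' 10
```

```text
t: 32.0
tcp_pos: [0.4931, -0.199, 0.1206]
eef_rot: [3.142, 0.0, 1.74]
ft_force: [0.1, 0.1, -0.2]
finger_gap: 0.007
t: 32.8
tcp_pos: [0.4931, -0.199, 0.1194]
eef_rot: [-3.142, 0.0, 1.74]
ft_force: [-0.3, -0.7, -0.1]
finger_gap: 0.007
```

```bash
python3 -m handwheel '[0,0,0.4,0,-1, 0,0,0.4,0,-1, 0,0,0.4,0,-1, 0,0,0,0,-1, 0,0,0,0,-1, 0,0,0,0,-1, 0,0,0,0,-1, 0,0,0,0,-1]' 10
```

```text
t: 33.6
tcp_pos: [0.4931, -0.199, 0.1182]
eef_rot: [3.142, 0.0, 1.74]
ft_force: [-0.2, 1.0, 0.5]
finger_gap: 0.004
```

```bash
python3 -c "
from h import *
go(.49,-.2,.12)"
```

```text
t 33.6 shift mm [-0.5 -3.2 -1.8] yaw [3.1416e+00 1.0000e-04 1.7398e+00] roll None F [-0.24  0.97  0.48] gap 0.004338737187299587
```

```bash
python3 -m handwheel '[0,0,0.4,0,-1, 0,0,0.4,0,-1, 0,0,0.4,0,-1, 0,0,0,0,-1, 0,0,0,0,-1, 0,0,0,0,-1, 0,0,0,0,-1, 0,0,0,0,-1]' 10
```

```text
t: 34.4
tcp_pos: [0.4931, -0.199, 0.117]
eef_rot: [3.142, 0.0, 1.74]
ft_force: [0.6, 0.2, 0.0]
finger_gap: 0.003
```

```bash
python3 -m handwheel '[0,0,0.4,0,-1, 0,0,0.4,0,-1, 0,0,0.4,0,-1, 0,0,0,0,-1, 0,0,0,0,-1, 0,0,0,0,-1, 0,0,0,0,-1, 0,0,0,0,-1]' 10
python3 - <<'E'
from h import *
save('side','s16.png')
a=cv2.resize(cv2.imread('pics/s16.png')[290:370,400:480],(560,560),interpolation=cv2.INTER_CUBIC)
cv2.imwrite('pics/c16.png',a)
E
```

```text
t: 35.2
tcp_pos: [0.4931, -0.199, 0.1158]
eef_rot: [-3.142, -0.0, 1.74]
ft_force: [-0.5, 0.6, -0.1]
finger_gap: 0.008
```

View pics/c16.png

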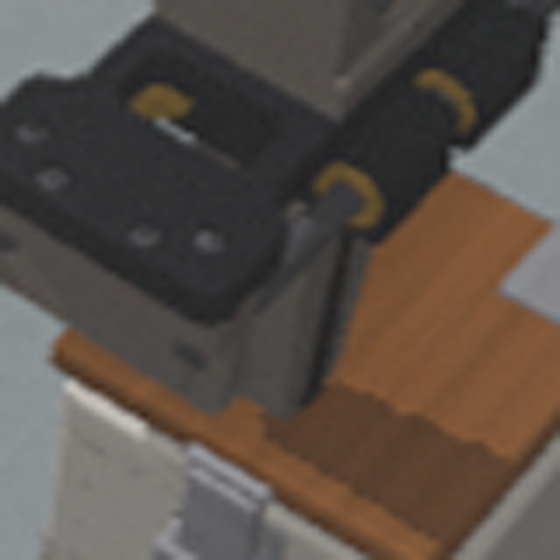

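```bash
python3 -m handwheel '[0,0,0.3,0,-1, 0,0,0.3,0,-1, 0,0,0.3,0,-1, 0,0,0.3,0,-1, 0,0,0,0,-1, 0,0,0,0,-1, 0,0,0,0,-1, 0,0,0,0,-1]' 10
```

```text
t: 36.05
tcp_pos: [0.4931, -0.199, 0.1146]
eef_rot: [3.142, 0.0, 1.74]
ft_force: [-0.2, 0.2, 0.5]
finger_gap: 0.001
```

```bash
python3 -m handwheel '[0,0,0.3,0,-1, 0,0,0.3,0,-1, 0,0,0.3,0,-1, 0,0,0.1,0,-1, 0,0,0,0,-1, 0,0,0,0,-1, 0,0,0,0,-1, 0,0,0,0,-1]' 10
```

```text
t: 36.85
tcp_pos: [0.4931, -0.199, 0.1136]
eef_rot: [3.142, -0.0, 1.74]
ft_force: [-0.4, -0.3, -0.6]
finger_gap: 0.003
```

```bash
python3 -m handwheel '[0,0,0.3,0,-1, 0,0,0.3,0,-1, 0,0,0.3,0,-1, 0,0,0.1,0,-1, 0,0,0,0,-1, 0,0,0,0,-1, 0,0,0,0,-1, 0,0,0,0,-1]' 10
```

```text
t: 37.65
tcp_pos: [0.4931, -0.199, 0.1126]
eef_rot: [3.142, -0.0, 1.74]
ft_force: [0.5, -0.5, -0.2]
finger_gap: 0.003
```

```bash
python3 -m handwheel '[0,0,0.3,0,-1, 0,0,0.3,0,-1, 0,0,0.3,0,-1, 0,0,0.1,0,-1, 0,0,0,0,-1, 0,0,0,0,-1, 0,0,0,0,-1, 0,0,0,0,-1]' 10
python3 - <<'E'
from h import *
save('side','s17.png')
a=cv2.resize(cv2.imread('pics/s17.png')[290:370,400:480],(560,560),interpolation=cv2.INTER_CUBIC)
cv2.imwrite('pics/c17.png',a)
E
```

```text
t: 38.45
tcp_pos: [0.4931, -0.199, 0.1116]
eef_rot: [3.142, 0.0, 1.74]
ft_force: [-0.4, 0.2, 0.1]
finger_gap: 0.006
```

View pics/c17.png

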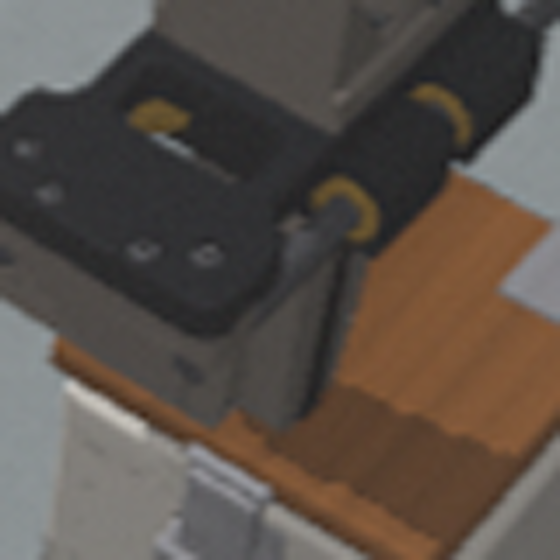

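```bash
python3 - <<'E'
from h import *
a=np.array([np.cos(.17),np.sin(.17),0]);b=np.array([-np.sin(.17),np.cos(.17),0])
for z in(.13,.135,.14,.145):
    p=np.array([.4931,-.199,z]); print(z,[((px('side',p+a*i+b*j)-[400,290])*7).round() for i,j in((-.018,-.01),(-.018,.01),(.018,-.01),(-.0,-.01))], 'lid front corners',[((px('side',np.array([.537,-.1925,z])-a*.060+b*j)-[400,290])*7).round() for j in(-.05,.05)])
E
```

```text
0.13 [array([250., 514.]), array([176., 467.]), array([339., 419.]), array([295., 466.])] lid front corners [array([414., 608.]), array([ 41., 371.])]
0.135 [array([253., 500.]), array([178., 452.]), array([342., 405.]), array([298., 452.])] lid front corners [array([417., 594.]), array([ 43., 357.])]
0.14 [array([256., 486.]), array([181., 438.]), array([345., 391.]), array([301., 438.])] lid front corners [array([420., 579.]), array([ 45., 343.])]
0.145 [array([259., 471.]), array([183., 424.]), array([348., 377.]), array([304., 423.])] lid front corners [array([424., 565.]), array([ 47., 328.])]
```

```bash
python3 -m handwheel '[0,0,0.3,0,-1, 0,0,0.3,0,-1, 0,0,0.3,0,-1, 0,0,0.2,0,-1, 0,0,0,0,-1, 0,0,0,0,-1, 0,0,0,0,-1, 0,0,0,0,-1]' 10
```

```text
t: 39.3
tcp_pos: [0.4931, -0.199, 0.1105]
eef_rot: [-3.142, 0.0, 1.74]
ft_force: [-0.6, -0.7, -0.5]
finger_gap: 0.005
```

```bash
python3 -m handwheel '[0,0,0.3,0,-1, 0,0,0.3,0,-1, 0,0,0.3,0,-1, 0,0,0.1,0,-1, 0,0,0,0,-1, 0,0,0,0,-1, 0,0,0,0,-1, 0,0,0,0,-1]' 10
```

```text
t: 40.1
tcp_pos: [0.4931, -0.199, 0.1095]
eef_rot: [-3.142, -0.0, 1.74]
ft_force: [0.1, 0.0, -0.4]
finger_gap: 0.004
```

```bash
python3 -m handwheel '[0,0,0.3,0,-1, 0,0,0.3,0,-1, 0,0,0.3,0,-1, 0,0,0.1,0,-1, 0,0,0,0,-1, 0,0,0,0,-1, 0,0,0,0,-1, 0,0,0,0,-1]' 10
```

```text
t: 40.9
tcp_pos: [0.4931, -0.199, 0.1085]
eef_rot: [-3.142, 0.0, 1.74]
ft_force: [-0.3, -0.5, 0.2]
finger_gap: 0.006
```

```bash
python3 -m handwheel '[0,0,0.3,0,-1, 0,0,0.3,0,-1, 0,0,0.3,0,-1, 0,0,0.3,0,-1, 0,0,0.2,0,-1, 0,0,0,0,-1, 0,0,0,0,-1, 0,0,0,0,-1]' 10
```

```text
t: 41.7
tcp_pos: [0.4931, -0.1991, 0.1082]
eef_rot: [-3.142, 0.0, 1.74]
ft_force: [-2.7, 1.6, 8.2]
finger_gap: 0.006
```

```bash
python3 -m handwheel '[0,0,0.2,0,-1, 0,0,0.2,0,-1, 0,0,0.2,0,-1, 0,0,0.2,0,-1, 0,0,0.2,0,-1, 0,0,0,0,-1, 0,0,0,0,-1, 0,0,0,0,-1]' 10
python3 - <<'E'
from h import *
save('side','s18.png')
s=r.get_state(); print(s['tcp_pos'],s['ft_force'])
a=cv2.resize(cv2.imread('pics/s18.png')[290:370,400:480],(560,560),interpolation=cv2.INTER_CUBIC)
cv2.imwrite('pics/c18.png',a)
E
```

```text
t: 42.5
tcp_pos: [0.493, -0.1991, 0.1075]
eef_rot: [-3.141, 0.0, 1.74]
ft_force: [-3.4, 1.6, 10.2]
finger_gap: 0.003
[ 0.49304583 -0.19913352  0.10750521] [-4.75663636  1.46323744  8.99197323]
```

View pics/c18.png

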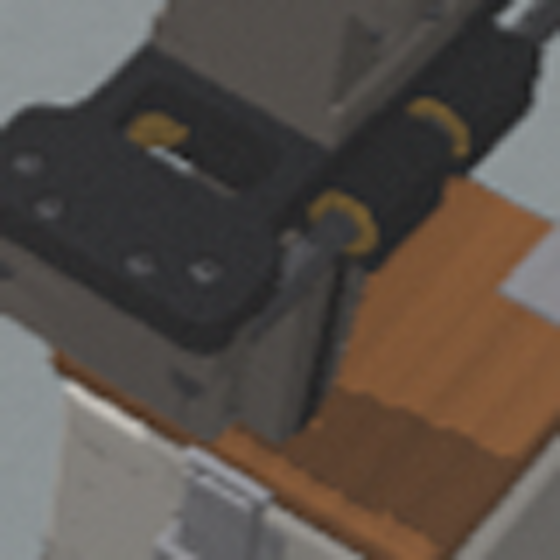

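Contact at TCP 0.108: about 9–10 N, and the lid is beginning to yield. I continue in small steps, one call at a time, and ease off the sideways force.

```bash
python3 -m handwheel '[0,-0.2,0,0,-1, 0,-0.1,0.1,0,-1, 0,0,0.1,0,-1, 0,0,0.1,0,-1, 0,0,0.1,0,-1, 0,0,0.1,0,-1, 0,0,0.1,0,-1, 0,0,0.1,0,-1]' 10; python3 -c "
from h import *
s=r.get_state(); print(s['tcp_pos'],s['ft_force'])"
```

```text
t: 43.35
tcp_pos: [0.493, -0.1992, 0.1069]
eef_rot: [3.141, 0.001, 1.74]
ft_force: [-4.3, 2.1, 10.8]
finger_gap: -0.001
[ 0.49298102 -0.19917927  0.10693354] [-4.3370477   2.09345664 10.77551749]
```

```bash
python3 -m handwheel '[0.1,-0.3,0,0,-1, 0.1,-0.3,0.1,0,-1, 0,0,0.1,0,-1, 0,0,0.1,0,-1, 0,0,0.1,0,-1, 0,0,0.1,0,-1, 0,0,0.1,0,-1, 0,0,0,0,-1]' 10; python3 -c "
from h import *
s=r.get_state(); print(s['tcp_pos'],s['ft_force'])"
```

```text
t: 44.15
tcp_pos: [0.4929, -0.1992, 0.1065]
eef_rot: [3.14, 0.001, 1.74]
ft_force: [-1.5, 2.4, 9.2]
finger_gap: 0.004
[ 0.49291165 -0.19922166  0.10652461] [-1.54896913  2.39088761  9.20693277]
```

```bash
python3 -m handwheel '[0.2,-0.1,0.1,0,-1, 0.1,0,0.1,0,-1, 0,0,0.1,0,-1, 0,0,0.1,0,-1, 0,0,0.1,0,-1, 0,0,0.1,0,-1, 0,0,0.1,0,-1, 0,0,0,0,-1]' 10; python3 -c "
from h import *
s=r.get_state(); print(s['tcp_pos'],s['ft_force'])"
```

```text
t: 44.95
tcp_pos: [0.4929, -0.1992, 0.1059]
eef_rot: [3.14, 0.002, 1.74]
ft_force: [-3.6, 1.2, 9.6]
finger_gap: 0.003
[ 0.49286596 -0.19917764  0.10593641] [-3.60897075  1.2287419   9.57830755]
```

```bash
python3 -m handwheel '[0.1,-0.3,0.1,0,-1, 0,-0.1,0.1,0,-1, 0,-0.1,0.1,0,-1, 0,0,0.1,0,-1, 0,0,0.1,0,-1, 0,0,0.1,0,-1, 0,0,0.1,0,-1, 0,0,0.1,0,-1]' 10; python3 -c "
from h import *
s=r.get_state(); print(s['tcp_pos'],s['ft_force'])"
```

```text
t: 45.75
tcp_pos: [0.4928, -0.1992, 0.1053]
eef_rot: [3.139, 0.002, 1.74]
ft_force: [-1.9, 1.6, 9.2]
finger_gap: 0.004
[ 0.49280956 -0.19920782  0.10531835] [-1.86428456  1.63144285  9.24018208]
```

```bash
python3 -m handwheel '[0.1,-0.2,0.1,0,-1, 0,-0.1,0.1,0,-1, 0,-0.1,0.1,0,-1, 0,0,0.1,0,-1, 0,0,0.1,0,-1, 0,0,0.1,0,-1, 0,0,0.1,0,-1, 0,0,0.1,0,-1]' 10; python3 -c "
from h import *
s=r.get_state(); print(s['tcp_pos'],s['ft_force'])"
```

```text
t: 46.55
tcp_pos: [0.4927, -0.1992, 0.1046]
eef_rot: [3.138, 0.002, 1.74]
ft_force: [-0.6, 1.9, 9.9]
finger_gap: 0.004
[ 0.49270357 -0.19924381  0.10463446] [-0.55315066  1.88673823  9.92411971]
```

```bash
python3 -m handwheel '[0.1,-0.1,0.1,0,-1, 0.1,-0.1,0.1,0,-1, 0,0,0.1,0,-1, 0,0,0.1,0,-1, 0,0,0.1,0,-1, 0,0,0.1,0,-1, 0,0,0,0,-1, 0,0,0,0,-1]' 10; python3 -c "
from h import *
s=r.get_state(); print(s['tcp_pos'],s['ft_force'])"
```

```text
t: 47.35
tcp_pos: [0.4927, -0.1993, 0.1042]
eef_rot: [3.138, 0.003, 1.74]
ft_force: [-0.1, 1.4, 9.9]
finger_gap: 0.009
[ 0.49266797 -0.19925275  0.10416019] [-0.05880943  1.40501944  9.93713722]
```

```bash
python3 -m handwheel '[0,-0.1,0.1,0,-1, 0,0,0.1,0,-1, 0,0,0.1,0,-1, 0,0,0.1,0,-1, 0,0,0,0,-1, 0,0,0,0,-1, 0,0,0,0,-1, 0,0,0,0,-1]' 10; python3 -c "
from h import *
s=r.get_state(); print(s['tcp_pos'],s['ft_force'])"
```

```text
t: 48.15
tcp_pos: [0.4926, -0.1993, 0.1038]
eef_rot: [3.138, 0.003, 1.74]
ft_force: [-0.7, 0.8, 10.6]
finger_gap: 0.004
[ 0.49264821 -0.19925823  0.10378791] [-0.73988214  0.83584632 10.59878623]
```

```bash
python3 -m handwheel '[0,-0.1,0.1,0,-1, 0,0,0.1,0,-1, 0,0,0.1,0,-1, 0,0,0,0,-1, 0,0,0,0,-1, 0,0,0,0,-1, 0,0,0,0,-1, 0,0,0,0,-1]' 10; python3 -c "
from h import *
s=r.get_state(); print(s['tcp_pos'],s['ft_force'])"
```

```text
t: 48.95
tcp_pos: [0.4926, -0.1993, 0.1035]
eef_rot: [3.138, 0.003, 1.74]
ft_force: [-0.1, 2.2, 9.8]
finger_gap: 0.005
[ 0.49262782 -0.19926805  0.10353232] [-0.06327151  2.23987342  9.77000745]
```

```bash
python3 -m handwheel '[0.1,0,0.1,0,-1, 0,0,0.1,0,-1, 0,0,0.1,0,-1, 0,0,0,0,-1, 0,0,0,0,-1, 0,0,0,0,-1, 0,0,0,0,-1, 0,0,0,0,-1]' 10; python3 -c "
from h import *
s=r.get_state(); print(s['tcp_pos'],s['ft_force'])"
```

```text
t: 49.75
tcp_pos: [0.4926, -0.1993, 0.1034]
eef_rot: [3.138, 0.003, 1.74]
ft_force: [0.5, 0.7, 10.4]
finger_gap: 0.004
[ 0.49259637 -0.19925384  0.10336623] [ 0.47895658  0.67722709 10.35272097]
```

```bash
python3 -m handwheel '[0,0,0.1,0,-1, 0,0,0.1,0,-1, 0,0,0,0,-1, 0,0,0,0,-1, 0,0,0,0,-1, 0,0,0,0,-1, 0,0,0,0,-1, 0,0,0,0,-1]' 10; python3 -c "
from h import *
s=r.get_state(); print(s['tcp_pos'],s['ft_force'])"
```

```text
t: 50.55
tcp_pos: [0.4926, -0.1993, 0.1033]
eef_rot: [3.138, 0.003, 1.74]
ft_force: [-0.5, 0.8, 11.6]
finger_gap: 0.002
[ 0.49260829 -0.19928407  0.10332334] [-0.47621024  0.82639496 11.6095445 ]
```

```bash
python3 -m handwheel '[0,0,0.1,0,-1, 0,0,0,0,-1, 0,0,0,0,-1, 0,0,0,0,-1, 0,0,0,0,-1, 0,0,0,0,-1, 0,0,0,0,-1, 0,0,0,0,-1]' 10; python3 -c "
from h import *
s=r.get_state(); print(s['tcp_pos'],s['ft_force'])"
```

```text
t: 51.35
tcp_pos: [0.4926, -0.1993, 0.1033]
eef_rot: [3.138, 0.003, 1.74]
ft_force: [-0.5, 1.1, 10.9]
finger_gap: 0.008
[ 0.4926216  -0.19928862  0.10328912] [-0.46378174  1.08534311 10.93896875]
```

It has stopped moving (0.03 mm for the last 0.1 mm, about 11 N), so this is the stop. I retreat and inspect.

```bash
python3 -m handwheel '[0,0,-0.5,0,-1, 0,0,-1,0,-1, 0,0,-3,0,-1, 0,0,-10,0,-1, 0,0,-20,0,-1, 0,0,-30,0,-1, 0,-20,-30,0,-1, 0,-20,-20,0,-1]' 10
python3 - <<'E'
from h import *
save('side','s20.png');save('top','t20.png')
for c in('top','side'):
    for n in('jar','funnel_rim','shut_jar','timer'):
        d=r.spot_point(n,c); print(c,n,[w(c,x['xyz']).round(4) for x in d[:1]])
go(.49,-.2,.12)
a=np.hstack([cv2.resize(cv2.imread(f'pics/{f}.png')[y:y+130,x:x+130],(400,400),interpolation=cv2.INTER_CUBIC) for f,y,x in(('s14',270,390),('s20',270,390))])
cv2.imwrite('pics/c20.png',a)
E
```

```text
t: 52.15
tcp_pos: [0.4512, -0.2054, 0.2175]
eef_rot: [3.14, 0.002, 1.741]
ft_force: [-0.3, -0.9, 0.0]
finger_gap: 0.006
top jar [array([ 0.5365, -0.1945,  0.0042])]
top funnel_rim [array([ 0.4718, -0.4187,  0.0893])]
top shut_jar [array([ 0.4872, -0.0105,  0.0058])]
top timer [array([0.4761, 0.2119, 0.0095])]
side jar [array([ 0.5333, -0.1887,  0.0093])]
side funnel_rim [array([ 0.474 , -0.4221,  0.0914])]
side shut_jar [array([ 0.4935, -0.0135,  0.0083])]
side timer [array([0.4878, 0.2168, 0.0117])]
t 52.65 shift mm [-2.2 39.3 93.9] yaw [-3.1402e+00 -1.6000e-03  1.7403e+00] roll None F [ 0.22 -0.38 -0.85] gap 0.004683437516827739
```

View pics/c20.png

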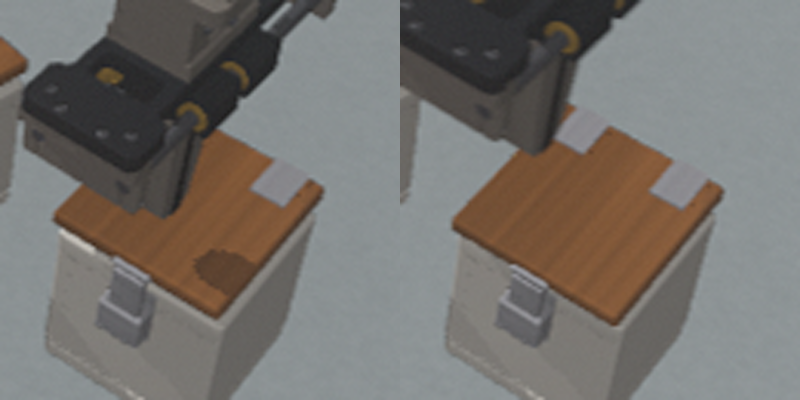

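View pics/t20.png

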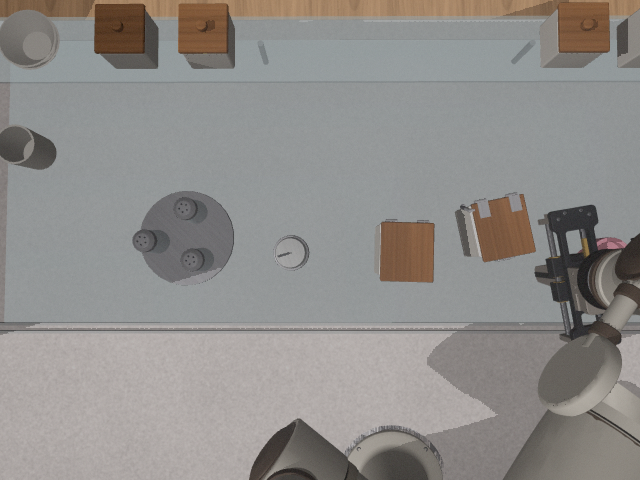

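The crops show the lid's front corner about 2 px lower than before (left corner at y 215 before, 222 now, in 3× pixels). That is about 5 mm, so the lid is level. The funnel and bystanders have not moved and the robot is clear of everything, so I hand in.

```bash
python3 -c "
from h import *
print(r.close_job()); print(r.get_state()['t'])"
```

```text
the job is handed in; nothing more can be done
None
the job is handed in; nothing more can be done
```

I handed the job in at about 52.7 s of the 67 s allowed, and all three steps look done; no verdict is reported.

- **Funnel:** It stands upright on its spout at about (0.472, -0.420). Its rim is at z ≈ 0.090 and it is about 0.24 m from the jar. My first close on it was empty. The fingertips in the pictures sat about 25 mm above the reported TCP, so I went lower and the second grip held.
- **Lid:** I pushed it over from behind with about 1–2.5 N at the readings I took, and it sprang down on to the catch. I then pressed it down about 5 mm at roughly 9–11 N. It stopped moving, and the last picture shows its front edge about 5 mm lower and level. The highest total force I read was about 11.8 N, including up to about 5 N sideways, which I eased off. Readings came only between moves and carry about ±1 N of noise.
- **Other things:** The jar, shut jar and timer were within about 5 mm of their starting positions, which is network scatter. The last picture shows the turntable and shakers where they stood at the start. The lid angle can't be read directly, so "shut" rests on the stop, the travel and the picture.

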